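Check and unload the curing oven at the mosaic table

ROBOT

A 6-joint arm with a two-finger parallel gripper is mounted at the origin on the work surface. World frame = base frame: x ahead of the robot, y to its left, z up, the work surface at z = 0. Lengths are in m, angles in rad, forces in N, time in s.
With the tool pointing down it reaches from about 0.35 to 0.975 m from the base axis. Payload 17.4 kg.
Tool frame: the origin (TCP) lies at the very end of the fingers, on their centre line; the grasp point (between the pads) lies 19 mm behind it; z points along the fingers, y is the line along which they close (so a half turn about z gives the same grasp; the last joint's range is limited). The gripper opens to 85 mm and grips with 20 to 120 N. Pads are 22 mm wide; open, the fingers measure 114 mm over their backs; the gripper's body (76 mm by 85 mm) begins 54 mm behind the grasp point. The pads swing forward as they close: fully open they stand 13 mm farther back than shut.
Start: joints at [1.241, 0.116, 1.442, -0, 1.584, -0.038], TCP at [0.194, 0.646, 0.231] pointing down, gripper open.
Joint ranges: [-2.83, 2.83], [-0.83, 2.19], [0.07, 2.5], [-1.14, 4.28], [0.01, 3], [-2.97, 2.97]. Speed limits (rad/s): [1.89, 1.89, 2.22, 3.14, 3.14, 3.14].

INTERFACE

Orientations are given as a unit quaternion [x, y, z, w].
In Python, from station import manip gives the robot as it stands.
- The arm moves only by the tool drive_tool, never from a script. Its arguments are lists of equal length, an entry for each row: "claw": the closure, from 0 (fully open) to 1 (shut); "offset": the shift along the tool's x, y, z in cm, a list of three; "twist": the turn, a rotation vector about the tool's x, y, z in rad, a list of three. In form: {"claw": [claw, ...], "offset": [[x, y, z], ...], "twist": [[ax, ay, az], ...]}. A call has 1 to 8 rows; each row is the pose to reach, as a shift and turn from the pose commanded when the call began, along the tool's axes at that moment; what a row does not reach only later rows make up. A row lasts 1/10 s, in which the tool goes at most 50 mm and 8.59 degrees, less where a joint would pass 70% of its speed; a pose out of reach is approached as far as the arm can. A call with a gripper value outside its range is refused whole. The fingers move at their own pace and stop on an object; "force" is the grip in N (left out, the last holds). Time passes only in rows, so rows that repeat a pose let the fingers close. It gives the time, the measured TCP pose, the force, the opening and the grip force at its end, in the units of the state.
- manip.read_state(): the state, without advancing time (a new reading comes with each control period).
- manip.snapshot(name): name is "scene" or "top" or "wrist"; returns a dict with "img" (480x640x3 uint8, red, green, blue), "fx", "fy", "cx", "cy" (pixels), "distortion" ([k1, k2, p1, p2, k3] as OpenCV has them; the pictures are not rectified), "rvec" (rotation vector, rad) and "tvec" (3), from world to camera coordinates, as OpenCV has them; the wrist camera has in their place "mount" (4x4, takes a point from camera to tool coordinates, whose origin is the TCP and whose axes are the flange's). Camera axes: x right, y down, z forward; pixel columns grow to the right and rows downward; lengths in m; the calibration is good to about 2 mm. A picture is of the moment at which its call begins: read the wrist's pose just before it. There is no depth.
- manip.hand_in(): hands the job in; it is judged then, once.
The state is a dict: "clock": time; "q": joint angles; "qvel": joint speeds; "tau": joint torques, N m; "tool_pos": TCP position; "ee_rot": TCP orientation; "contact_force": force on the tool from outside, world axes, zero at the start; "moment": the same for the moment, N m; "grip_width": finger opening in m; "grasp_force": force on a finger pad.
Only numpy, scipy, OpenCV 4.12 (cv2) and the standard library are available. Lean on these libraries where they do the work, as an engineer would, in place of code of your own. Each camera call takes 0.05 s, during which the arm holds its last target. There are 200 camera calls.

TASK

Swing the curing oven's door wide open, about square to the oven, and before pulling the load out check that it has cooled: hold the infrared thermometer steady for a good two seconds each at the left, then the middle, then the right of the tray as you face it, pointing in through the doorway with its nose a hand's breadth in front of the oven. Then pull the tray right out by its bar, lay all the mosaic plaques flat on the wire cooling rack, none on top of another, and lay the thermometer back on the blue mat. Finish with the tray pushed fully home and the door shut, and leave the glue bottle, the nippers and the white tub alone.

Things in the scene. Friction and masses are not known exactly. Their poses are not given: they have to be found in the camera images.
- oven: White benchtop curing oven, fixed: 280 mm deep, 320 wide, 250 high, with a side-hinged door (30 mm thick) in front. Origin at the centre of its underside, on the table. Axes: -x is the way the front faces, +y is to the left as you face the oven's front, z up. The front plane is at x = -140 mm; the opening behind the door is 276 mm wide, from 35 to 228 mm above the table.
- door_panel (a joint): Door angle in rad: 0 shut, 1.75 fully open. The door hangs on the left edge of the oven's front and swings out and to the left about the vertical line through door_hinge (seen from above it turns clockwise as it opens). It stays where it is left; light to move (about 1 N at the handle).
- door_hinge (a point): Point on the door's vertical hinge line, 205 mm above the table, in the oven's front plane, 155 mm left of its middle. The door is 305 mm wide and reaches from 19 to 241 mm above the table; its axes turn with the door (shut: as the oven's).
- door_grip (a point): On the upper, free part of the door's handle, a vertical round black bar, 14 mm across, 205 mm above the table, 285 mm along the door from the hinge; its centre is 42 mm off the door's outer face and (door shut) 72 mm before the oven's front plane. The bar's top is at 229 mm; nothing joins it to the door above 156 mm. Axes turn with the door: -x points away from its outer face.
- tray (a joint): How far the baking tray is pulled out of the oven, in m: 0 fully home, 0.22 fully out against the stop. It slides level towards the oven's -x, 2 N of friction.
- tray_pull (a point): Middle of the tray's pull, a level round black bar of 10 mm diameter and 110 mm long across the front of the tray, 80 mm above the table, 38 mm in front of the tray's front rim; with the tray home it stands 13 mm in front of the oven's front plane. Axes as the oven's.
- tray_left (a point): Aiming spot at the left of the tray (as you face the oven), 9 mm above the tray's floor, which is 85 mm above the table; 75 mm to the left of the middle spot. The tray is of aluminium, 235 mm deep and 246 wide, with a rim 10 mm high. Axes as the oven's.
- tray_middle (a point): Aiming spot at the middle of the tray, 9 mm above its floor; with the tray home it lies 100 mm inside the oven's front plane.
- tray_right (a point): Aiming spot at the right of the tray, 75 mm to the right of the middle spot.
- thermo_barrel (a point): Yellow pistol-shaped infrared thermometer, 190 g, on its side. Barrel 150 mm long (plus black nose), 44 across (y), 40 thick (z); black handle, 34 wide, 105 long, leaves its rear half towards -y. This point: on the barrel's centre line just ahead of the handle, half-way up, about 20 mm ahead of the balance point; grip here across the 44 mm. +x is where it points. Trigger locked: it reads continuously.
- thermo_nose (a point): The thermometer's lens, on the barrel's centre line 75 mm ahead of thermo_barrel; same axes: it measures along +x from here.
- mat: Blue cutting mat with a white grid, fixed: 210 mm (x) by 300 (y), 2 mm thick. Origin at the centre of its underside.
- rack_top (a point): Centre of the top of the wire cooling rack, fixed: 170 mm (x) by 260 (y), its flat top 20 mm above the table.
- glue: Bystander: glue bottle, 52 mm across, 130 high. Origin at the centre of its underside.
- nippers: Bystander: tile nippers with orange handles, about 165 by 75 mm, lying flat. Origin on the table under the middle.
- tub: Bystander: small white tub, 76 mm across, 50 high. Origin at the centre of its underside.
- plaque_a_c (a point): Centre (half-way up) of the red and orange mosaic plaque, a slab of 64 mm (x) by 40 (y) by 18 thick, about 90 g, lying flat on the oven's tray at first. Absent in some starts.
- plaque_b_c (a point): Centre (half-way up) of the blue and white mosaic plaque, a slab of 64 mm (x) by 40 (y) by 18 thick, about 90 g, lying flat on the oven's tray at first. Absent in some starts.
- plaque_c_c (a point): Centre (half-way up) of the green and yellow mosaic plaque, a slab of 64 mm (x) by 40 (y) by 18 thick, about 90 g, lying flat on the oven's tray at first. Absent in some starts.
- plaque_d_c (a point): Centre (half-way up) of the black and white mosaic plaque, a slab of 64 mm (x) by 40 (y) by 18 thick, about 90 g, lying flat on the oven's tray at first. Absent in some starts.
There are look-alikes about, which are no part of the job. What is meant by the part that bears thermo_barrel is not red, and is the larger of those in its own colour.

How it is judged:
By the outcome, as a careful person would: the job done as asked, in the order asked, and still so for the second after the job is handed in, with the robot touching nothing.
Of plaque_a, plaque_b, plaque_c, plaque_d only 2 to 4 are there at a start; the rules pass over those that are not, and their reading is None.
At some moment in a run one of thermo may be knocked a few centimetres aside while the robot is not near it.
Once in a run the grip may slacken for a moment while it holds something.
It also fails if it takes over 210 s, if anything falls off the work surface, if the arm or the gripper's body presses on something with over 40 N, if the wrist force passes 120 N, or if a joint passes its speed limit or range.

## Working session

There is one attempt and no reset: what is moved stays moved. The work goes in short steps, Python scripts to look and compute and a tool call to move; the robot and the scene stay as the last step left them, time stands still between calls to the robot, and variables do not carry over. Pictures are saved under pics/ and viewed, at most 14 in all, crops included, and the job is handed in when it is done.

Besides the shell and the picture viewer there is one more tool, called after "Request:" by a JSON object that holds its "op" and its "data", one argument or row to a line. drive_tool: Moves the arm, as the interface text tells. Its arguments: {"type":"object","properties":{"claw":{"type":"array","items":{"type":"number"}},"offset":{"type":"array","items":{"type":"array","items":{"type":"number"}}},"twist":{"type":"array","items":{"type":"array","items":{"type":"number"}}},"force":{"type":"number"}},"required":["claw","offset","twist"]}

```bash
mkdir -p pics; ls; python3 - <<'E'
from station import manip
import cv2
print(manip.read_state())
for n in("scene","top"):
    s=manip.snapshot(n); cv2.imwrite(f"pics/{n}0.png",s["img"][:,:,::-1]); print(n,{k:v for k,v in s.items() if k!="img"})
s=manip.snapshot("wrist");print({k:v for k,v in s.items() if k!="img"})
E
```

```text
pics
{'clock': 0.0, 'q': array([ 1.24116249e+00,  1.16479326e-01,  1.44226208e+00,  2.62157600e-05,
        1.58401006e+00, -3.77761073e-02]), 'qvel': array([-0.00097646,  0.00048353,  0.00029306, -0.00254536, -0.00040495,
       -0.00154758]), 'tau': array([ 3.15569432e-04, -7.32029557e+01, -6.32453799e+01, -4.05949322e-06,
        6.78762459e-03, -2.44635322e-05]), 'tool_pos': array([0.19414243, 0.64627671, 0.23056865]), 'ee_rot': array([ 1.45411298e-01,  9.89371123e-01, -5.67260518e-04, -1.18728031e-04]), 'contact_force': array([ 0.18875951,  0.16136393, -0.41145635]), 'moment': array([-0.05588567,  0.03567073,  0.00920144]), 'grasp_force': 0.0, 'grip_width': 0.08544094561531636}
scene {'fx': 464.60060543685614, 'fy': 464.60060543685614, 'cx': 317.3653505608152, 'cy': 239.78953149496843, 'distortion': array([-0.08844171,  0.        ,  0.        ,  0.        ,  0.        ]), 'rvec': array([ 2.2454292 , -1.79920484,  0.28663116]), 'tvec': array([-0.00450803,  0.58986399,  1.15426914])}
top {'fx': 570.0895780817077, 'fy': 570.0895780817077, 'cx': 321.01213012133115, 'cy': 251.36156607307285, 'distortion': array([-0.04167996,  0.        ,  0.        ,  0.        ,  0.        ]), 'rvec': array([ 2.16488219, -2.03999938,  0.21580093]), 'tvec': array([0.10098899, 0.59223548, 1.57755427])}
{'fx': 351.0139060124268, 'fy': 351.0139060124268, 'cx': 325.4537416822888, 'cy': 244.52344935963694, 'distortion': array([-0.02041853,  0.        ,  0.        ,  0.        ,  0.        ]), 'mount': array([[ 7.60423416e-04, -9.52756883e-01, -3.03733014e-01,
         7.85267099e-02],
       [ 9.99999436e-01,  4.99377152e-04,  9.37132138e-04,
        -1.06403215e-04],
       [-7.41181767e-04, -3.03733555e-01,  9.52756726e-01,
        -1.43496549e-01],
       [ 0.00000000e+00,  0.00000000e+00,  0.00000000e+00,
         1.00000000e+00]])}
```

View pics/scene0.png

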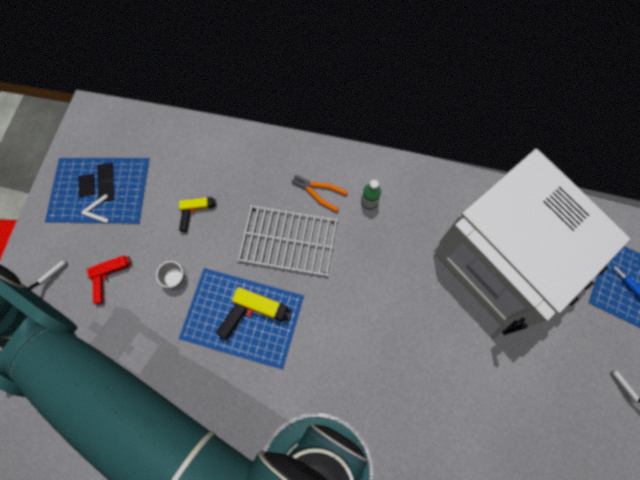

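View pics/top0.png

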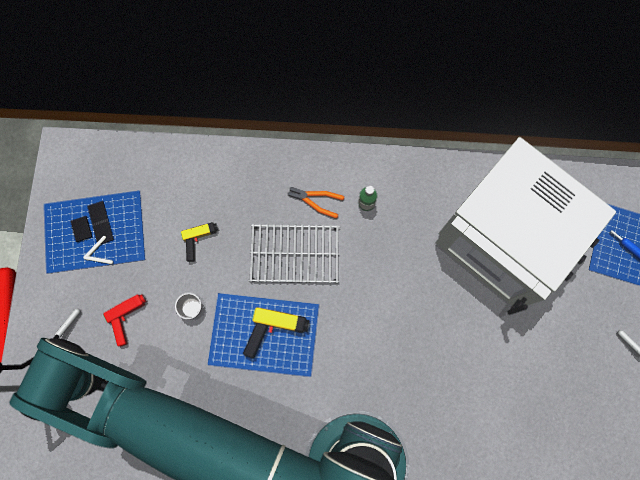

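The large yellow thermometer is at top (280,320). The look-alikes are the small yellow one at (199,232) and the red one at (125,308). The larger yellow one on the blue mat fits the description; an enlarged crop will confirm it.

```bash
cat > h.py <<'E'
import numpy as np, cv2
from scipy.spatial.transform import Rotation as R
from station import manip
def cam(s,st=None):
    K=np.array([[s["fx"],0,s["cx"]],[0,s["fy"],s["cy"]],[0,0,1]])
    if "mount" in s:
        T=np.eye(4);T[:3,:3]=R.from_quat(st["ee_rot"]).as_matrix();T[:3,3]=st["tool_pos"]
        T=np.linalg.inv(T@s["mount"]);return K,s["distortion"],T[:3,:3],T[:3,3]
    return K,s["distortion"],R.from_rotvec(s["rvec"]).as_matrix(),np.array(s["tvec"])
def p2w(c,uv,z):
    K,d,Rm,t=c
    n=cv2.undistortPoints(np.array(uv,float).reshape(-1,1,2),K,d).reshape(-1,2)
    ray=np.c_[n,np.ones(len(n))]@Rm; o=-Rm.T@t
    return o+ray*((np.broadcast_to(z,len(n))-o[2])/ray[:,2])[:,None]
def w2p(c,P):
    K,d,Rm,t=c
    return cv2.projectPoints(np.array(P,float).reshape(-1,1,3),cv2.Rodrigues(Rm)[0],t,K,d)[0].reshape(-1,2)
def snap(n,out=None):
    st=manip.read_state(); s=manip.snapshot(n)
    if out: cv2.imwrite(f"pics/{out}.png",s["img"][:,:,::-1])
    return s["img"][:,:,::-1].copy(),cam(s,st)
def loc(P,Rq=None):
    """world point -> offset cm in tool axes (from measured pose)"""
    st=manip.read_state(); return R.from_quat(st["ee_rot"]).inv().apply(np.array(P)-st["tool_pos"])*100
def go(P,Rm):
    """offset (cm), twist, for target pose"""
    st=manip.read_state(); r=R.from_quat(st["ee_rot"])
    return (r.inv().apply(np.array(P)-st["tool_pos"])*100).round(2),(r.inv()*Rm).as_rotvec().round(3)
def topdown(phi,y=True):
    """tool z down, tool y axis along world angle phi"""
    yv=np.array([np.cos(phi),np.sin(phi),0]);z=np.array([0,0,-1.]);return R.from_matrix(np.c_[np.cross(yv,z),yv,z])
E
python3 - <<'E'
from h import *
i,c=snap("top")
a=cv2.resize(i[125:325,430:630],None,fx=3,fy=3,interpolation=3)[:,:]
b=cv2.resize(i[285:385,200:330][:, :],None,fx=1.53,fy=1.53)
b=cv2.resize(i[200:380,200:267+0],None,fx=3,fy=3)[:0]
a2=cv2.resize(i[130:325,435:625],(570,585),interpolation=3)
b2=cv2.resize(i[285:385,205:325],(230,192),interpolation=3)
o=np.zeros((585,800,3),np.uint8);o[:,:570]=a2;o[:192,570:]=b2
cv2.imwrite("pics/c1.png",o)
cv2.imwrite("pics/full.png",i)
print("mat/rack/thermo")
print(p2w(c,[[220,293],[319,304],[312,376],[208,366]],.002))
print(p2w(c,[[250,225],[339,226],[339,283],[250,284]],.02))
E
```

```text
mat/rack/thermo
[[0.45563247 0.42706037 0.002     ]
 [0.44062755 0.13346349 0.002     ]
 [0.23291921 0.14093813 0.002     ]
 [0.24260788 0.44139908 0.002     ]]
[[0.6629069  0.35370658 0.02      ]
 [0.67540517 0.08769463 0.02      ]
 [0.50339853 0.07855303 0.02      ]
 [0.48498969 0.33830149 0.02      ]]
```

View pics/c1.png

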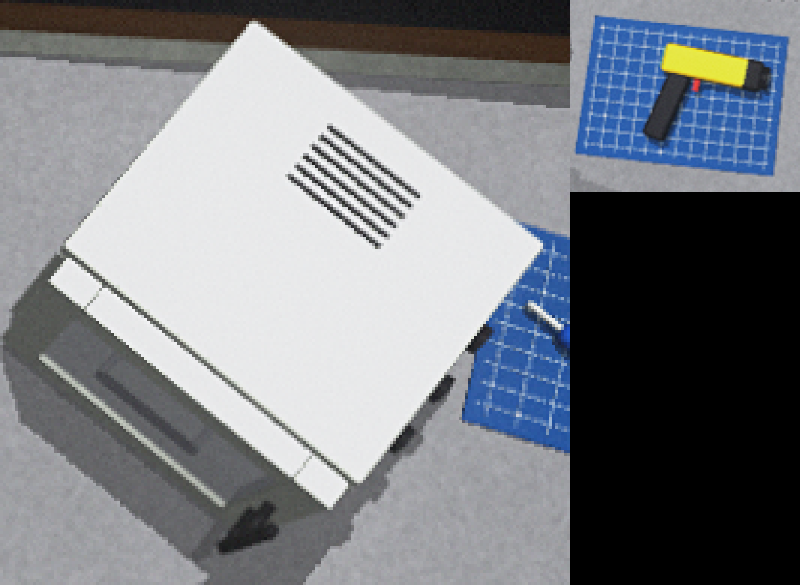

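The crop confirms it: the large yellow gun with a black handle lies on the mat, with its barrel from top px (254,314) to (298,323) and its nose at (308,325). In the same picture, the oven roof corners are at px (456,212), (554,291), (520,137) and (616,212).

```bash
cat >> h.py <<'E'
def fit2(L,W):
    """rigid 2D fit local->world, returns theta, t, resid"""
    L=np.array(L);W=np.array(W);l=L-L.mean(0);w=W-W.mean(0)
    th=np.arctan2((l[:,0]*w[:,1]-l[:,1]*w[:,0]).sum(),(l*w).sum())
    M=np.array([[np.cos(th),-np.sin(th)],[np.sin(th),np.cos(th)]])
    t=W.mean(0)-M@L.mean(0);return th,t,np.abs(W-(L@M.T+t)).max()
E
python3 - <<'E'
from h import *
c=cam(manip.snapshot("top"))
W=p2w(c,[[456.3,212.3],[554.3,290.7],[520,137],[616,211.7]],.25)[:,:2]
L=[[-.14,.16],[-.14,-.16],[.14,.16],[.14,-.16]]
th,t,r=fit2(L,W);print("oven",th,t,r)
M=R.from_euler("z",th)
o=lambda x,y,z:M.apply([x,y,z])+[*t,0]
print("handle",o(-.212,.155-.285,.205),w2p(c,[o(-.212,-.13,.229),o(-.212,-.13,.05)]))
for n,p in dict(hinge=(-.14,.155,.205),pull=(-.153,0,.08),tm=(-.04,0,.094)).items():print(n,o(*p))
W=p2w(c,[[220,293],[319,304],[312,376],[208,366]],.002)[:,:2]
print("mat",fit2([[.105,.15],[.105,-.15],[-.105,-.15],[-.105,.15]],W))
W=p2w(c,[[250,225],[339,226],[339,283],[250,284]],.02)[:,:2]
print("rack",fit2([[.085,.13],[.085,-.13],[-.085,-.13],[-.085,.13]],W))
b=p2w(c,[[254,314.2],[297.9,322.6],[308.3,325.2],],.035)
print("thermo",b,np.linalg.norm(b[1]-b[0]),np.linalg.norm(b[2]-b[0]))
E
```

```text
oven -0.6565925192714231 [ 0.68288193 -0.42032859] 0.0036752412373983745
handle [ 0.43560686 -0.39388924  0.205     ] [[525.40620347 306.93795476]
 [503.70557183 314.38911191]]
hinge [ 0.66660649 -0.21209769  0.205     ]
pull [ 0.56169418 -0.32693412  0.08      ]
tm [ 0.65119886 -0.39591174  0.094     ]
mat (np.float64(-0.04494411096195291), array([0.34294678, 0.28571527]), np.float64(0.0037858864544233484))
rack (np.float64(0.06215090441446395), array([0.58167507, 0.21456393]), np.float64(0.004470359069370655))
thermo [[0.39611916 0.31725376 0.035     ]
 [0.37973127 0.18991125 0.035     ]
 [0.37411938 0.15977535 0.035     ]] 0.1283926700970128 0.15900767108724007
```

```bash
python3 - <<'E'
from h import *
st=manip.read_state();r=R.from_quat(st["ee_rot"]);print(r.as_matrix().round(3))
th=-.6566
for s in(1,-1):
    print(go([.45,.25,.36],topdown(th+s*np.pi/2)), go([.38,-.31,.36],topdown(th+s*np.pi/2)))
E
```

```text
[[-0.958  0.288 -0.   ]
 [ 0.288  0.958 -0.001]
 [ 0.    -0.001 -1.   ]]
(array([-35.91, -30.61, -12.89]), array([-0.001,  0.   ,  0.365])) (array([-45.31, -86.26, -12.86]), array([-0.001,  0.   ,  0.365]))
(array([-35.91, -30.61, -12.89]), array([-0.000e+00, -1.000e-03, -2.777e+00])) (array([-45.31, -86.26, -12.86]), array([-0.000e+00, -1.000e-03, -2.777e+00]))
```

Request:
{"op": "drive_tool", "data": {
  "claw": [0,0,0,0,0,0,0,0],
  "offset": [
    [-2,-2,-13],
    [-36,-30,-13],
    [-36,-30,-13],
    [-36,-30,-13],
    [-36,-30,-13],
    [-36,-30,-13],
    [-36,-30,-13],
    [-36,-30,-13]
  ],
  "twist": [
    [0,0,0],
    [0,0,0.365],
    [0,0,0.365],
    [0,0,0.365],
    [0,0,0.365],
    [0,0,0.365],
    [0,0,0.365],
    [0,0,0.365]
  ]
}}

```text
clock: 1.05
tool_pos: [0.3905, 0.3482, 0.3417]
ee_rot: [0.322, 0.947, 0.0, 0.0]
contact_force: [0.8, 0.3, -0.4]
grip_width: 0.0853
grasp_force: 0.0
```

```bash
python3 - <<'E'
from h import *
st=manip.read_state();print(st["clock"],st["tool_pos"],st["q"])
print(go([.38,-.31,.36],topdown(-.6566+np.pi/2)))
E
```

```text
1.05 [0.39048593 0.34822085 0.34174886] [ 6.79491995e-01 -2.22713126e-01  1.59023171e+00 -8.17539958e-06
  1.77354621e+00 -2.34789126e-01]
(array([-39.34, -52.78,  -1.85]), array([0.001, 0.   , 0.   ]))
```

Request:
{"op": "drive_tool", "data": {
  "claw": [0,0,0,0,0,0,0,0],
  "offset": [
    [-20,-27,-2],
    [-39,-53,-2],
    [-39,-53,-2],
    [-39,-53,-2],
    [-39,-53,-2],
    [-39,-53,-2],
    [-39,-53,-2],
    [-39,-53,-2]
  ],
  "twist": [
    [0,0,0],
    [0,0,0],
    [0,0,0],
    [0,0,0],
    [0,0,0],
    [0,0,0],
    [0,0,0],
    [0,0,0]
  ]
}}

```text
clock: 1.85
tool_pos: [0.3802, -0.0515, 0.3543]
ee_rot: [0.322, 0.947, 0.0, 0.001]
contact_force: [1.4, 0.6, -0.1]
grip_width: 0.0854
grasp_force: 0.0
```

```bash
python3 - <<'E'
from h import *
st=manip.read_state();print(st["clock"],st["tool_pos"],st["q"])
print(go([.38,-.31,.36],topdown(-.6566+np.pi/2)))
E
```

```text
1.85 [ 0.38023649 -0.05146234  0.35433014] [-2.01055383e-01 -5.32263768e-01  1.79530681e+00  3.21728393e-05
  1.87740494e+00 -1.11529869e+00]
(array([-15.76, -20.49,  -0.56]), array([0.001, 0.001, 0.   ]))
```

Request:
{"op": "drive_tool", "data": {
  "claw": [0,0,0,0,0,0,0,0],
  "offset": [
    [-16,-20.5,-0.5],
    [-16,-20.5,-0.5],
    [-16,-20.5,-0.5],
    [-16,-20.5,-0.5],
    [-16,-20.5,-0.5],
    [-16,-20.5,-0.5],
    [-16,-20.5,-0.5],
    [-16,-20.5,-0.5]
  ],
  "twist": [
    [0,0,0],
    [0,0,0],
    [0,0,0],
    [0,0,0],
    [0,0,0],
    [0,0,0],
    [0,0,0],
    [0,0,0]
  ]
}}

```text
clock: 2.65
tool_pos: [0.3826, -0.309, 0.359]
ee_rot: [0.323, 0.947, 0.0, -0.0]
contact_force: [0.2, 0.2, 0.6]
grip_width: 0.0856
grasp_force: 0.0
```

```bash
python3 - <<'E'
from h import *
i,c=snap("wrist","w1")
st=manip.read_state();print(st["clock"],st["tool_pos"],st["q"])
M=R.from_euler("z",-.6566);o=lambda x,y,z:M.apply([x,y,z])+[.68288,-.42033,0]
print(w2p(c,[o(-.212,-.13,.229),o(-.212,-.13,.1),o(-.17,-.15,.241),o(-.17,.155,.241),o(-.14,-.16,.25)]))
E
```

```text
2.7 [ 0.38270367 -0.30863915  0.35925088] [-7.30668930e-01 -2.88362802e-01  1.61553787e+00  1.84612414e-04
  1.81407688e+00 -1.64547980e+00]
[[286.44567279 335.32639892]
 [297.36312636 278.27983734]
 [264.41333454 383.33269665]
 [600.25312862 381.67504768]
 [253.53694794 417.53680096]]
```

View pics/w1.png

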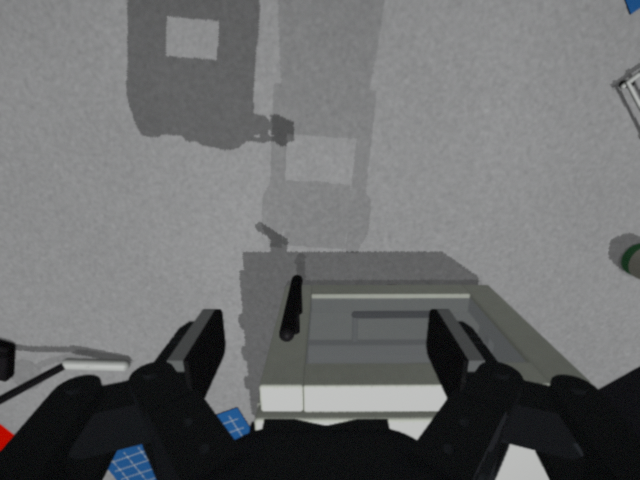

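The wrist view shows the handle bar's top at about (289,332), within 4 px of the prediction, and the door shut.

```bash
python3 - <<'E'
from h import *
i,c=snap("wrist")
P=p2w(c,[[289,332]],.229)[0];print(P)
M=R.from_euler("z",-.6566);print("oven frame",M.inv().apply(P-[.68288,-.42033,0]))
Rm=topdown(-.6566+np.pi/2)
print(go([P[0],P[1],.28],Rm),go([P[0],P[1],.192],Rm))
E
```

```text
[ 0.43467505 -0.38965342  0.229     ]
oven frame [-0.21532208 -0.12721302  0.229     ]
(array([-9.06, -3.27,  7.94]), array([0.   , 0.001, 0.001])) (array([-9.05, -3.27, 16.74]), array([0.   , 0.001, 0.001]))
```

Request:
{"op": "drive_tool", "data": {
  "claw": [0,0,0,0,0,0,0],
  "offset": [
    [-4.5,-1.6,3],
    [-9,-3.2,6],
    [-9,-3.2,9],
    [-9,-3.2,12],
    [-9,-3.2,15],
    [-9,-3.2,16.7],
    [-9,-3.2,16.7]
  ],
  "twist": [
    [0,0,0],
    [0,0,0],
    [0,0,0],
    [0,0,0],
    [0,0,0],
    [0,0,0],
    [0,0,0]
  ]
}}

```text
clock: 3.45
tool_pos: [0.4341, -0.3887, 0.1903]
ee_rot: [0.322, 0.947, 0.001, -0.001]
contact_force: [0.1, 0.2, -0.4]
grip_width: 0.0853
grasp_force: 0.0
```

Request:
{"op": "drive_tool", "data": {
  "claw": [1,1,1,1,1,1],
  "offset": [
    [0,0,0],
    [0,0,0],
    [0,0,0],
    [0,0,0],
    [0,0,0],
    [0,0,0]
  ],
  "twist": [
    [0,0,0],
    [0,0,0],
    [0,0,0],
    [0,0,0],
    [0,0,0],
    [0,0,0]
  ],
  "force": 25
}}

```text
clock: 4.05
tool_pos: [0.4323, -0.3922, 0.1929]
ee_rot: [0.324, 0.946, -0.003, -0.001]
contact_force: [-21.1, -16.8, 5.2]
grip_width: 0.0129
grasp_force: 26.5
```

Request:
{"op": "drive_tool", "data": {
  "claw": [1,1,1,1,1,1,1,1],
  "offset": [
    [2.76,0.5,0],
    [5.4,1.55,0],
    [7.96,2.9,0],
    [10.36,4.5,0],
    [12.58,6.35,0],
    [14.6,8.4,0],
    [16.45,10.65,0],
    [18.04,13.05,0]
  ],
  "twist": [
    [0,0,0.098],
    [0,0,0.196],
    [0,0,0.295],
    [0,0,0.393],
    [0,0,0.491],
    [0,0,0.589],
    [0,0,0.687],
    [0,0,0.785]
  ]
}}

```text
clock: 4.85
tool_pos: [0.3745, -0.1755, 0.193]
ee_rot: [0.661, 0.75, 0.003, 0.005]
contact_force: [62.8, -8.0, -15.3]
grip_width: 0.0132
grasp_force: 32.4
```

Request:
{"op": "drive_tool", "data": {
  "claw": [1],
  "offset": [
    [0,0,0]
  ],
  "twist": [
    [0,0,0]
  ]
}}

```text
clock: 4.95
tool_pos: [0.3748, -0.1744, 0.193]
ee_rot: [0.66, 0.751, 0.003, 0.005]
contact_force: [42.3, -5.5, -11.0]
grip_width: 0.0131
grasp_force: 28.4
```

```bash
python3 - <<'E'
from h import *
st=manip.read_state();print(st["contact_force"],st["moment"],st["tool_pos"],R.from_quat(st["ee_rot"]).as_matrix().round(3))
print("in tool",R.from_quat(st["ee_rot"]).inv().apply(st["contact_force"]))
h=np.array([.66661,-.2121]);d=st["tool_pos"][:2]-h;print(np.linalg.norm(d),(np.arctan2(-.2939+0,0)))
M=R.from_euler("z",-.6566);l=M.inv().apply([*d,0]);print("angle",np.arctan2(l[1],l[0]),np.arctan2(-.285,-.072))
E
```

```text
[ 42.30381441  -5.54623721 -11.04075371] [-0.72434026 -6.23718944  0.11720679] [ 0.37481288 -0.17444293  0.19299068] [[-0.128  0.992  0.011]
 [ 0.992  0.128 -0.001]
 [-0.003  0.011 -1.   ]]
in tool [-10.88254691  41.12207756  11.52460905]
0.2942169534090571 -1.5707963267948966
angle -2.6133355121315427 -1.8182502323913747
```

Request:
{"op": "drive_tool", "data": {
  "claw": [1,1],
  "offset": [
    [0,0.4,0],
    [0,0.4,0]
  ],
  "twist": [
    [0,0,0],
    [0,0,0]
  ]
}}

```text
clock: 5.15
tool_pos: [0.3749, -0.1758, 0.1929]
ee_rot: [0.66, 0.751, -0.0, -0.0]
contact_force: [-7.3, 0.8, 7.2]
grip_width: 0.0131
grasp_force: 27.6
```

Request:
{"op": "drive_tool", "data": {
  "claw": [1,1,1,1,1,1,1,1],
  "offset": [
    [2.76,0.75,0],
    [5.4,1.85,0],
    [7.96,3.2,0],
    [10.36,4.85,0],
    [12.58,6.7,0],
    [14.6,8.7,0],
    [16.45,10.95,0],
    [18.04,13.35,0]
  ],
  "twist": [
    [0,0,0.098],
    [0,0,0.196],
    [0,0,0.295],
    [0,0,0.393],
    [0,0,0.491],
    [0,0,0.589],
    [0,0,0.687],
    [0,0,0.785]
  ]
}}

```text
clock: 5.95
tool_pos: [0.4865, 0.0194, 0.1929]
ee_rot: [0.898, 0.439, 0.001, 0.003]
contact_force: [22.6, -29.6, 0.8]
grip_width: 0.0132
grasp_force: 29.2
```

Request:
{"op": "drive_tool", "data": {
  "claw": [0,0,0,0,0],
  "offset": [
    [0,0,0],
    [0,0,0],
    [0,0,0],
    [0,0,0],
    [0,0,0]
  ],
  "twist": [
    [0,0,0],
    [0,0,0],
    [0,0,0],
    [0,0,0],
    [0,0,0]
  ]
}}

```text
clock: 6.45
tool_pos: [0.484, 0.0198, 0.1922]
ee_rot: [0.897, 0.441, 0.0, 0.0]
contact_force: [-0.2, -0.1, 0.6]
grip_width: 0.084
grasp_force: 0.0
```

```bash
python3 - <<'E'
from h import *
st=manip.read_state();print(st["q"],st["contact_force"])
h=np.array([.66661,-.2121]);d=st["tool_pos"][:2]-h
M=R.from_euler("z",-.6566);l=M.inv().apply([*d,0]);print(np.linalg.norm(d),"angle",-np.arctan2(l[1],l[0])+np.arctan2(-.285,-.072))
print(R.from_quat(st["ee_rot"]).as_matrix().round(3))
E
```

```text
[-1.17666086e-02 -2.97303681e-01  1.89045537e+00  4.27800466e-05
  1.54802644e+00  6.44572623e-01] [-0.16525119 -0.05074588  0.56330572]
0.2951535914982444 angle -4.712527625117417
[[ 0.61   0.792  0.   ]
 [ 0.792 -0.61   0.   ]
 [ 0.     0.    -1.   ]]
```

Request:
{"op": "drive_tool", "data": {
  "claw": [0,0,0,0],
  "offset": [
    [0,0,-5],
    [0,0,-10],
    [0,0,-14],
    [0,0,-14]
  ],
  "twist": [
    [0,0,0],
    [0,0,0],
    [0,0,0],
    [0,0,0]
  ]
}}

```text
clock: 6.85
tool_pos: [0.4849, 0.0199, 0.3382]
ee_rot: [0.897, 0.442, 0.004, 0.002]
contact_force: [-0.4, 0.4, -1.1]
grip_width: 0.0854
grasp_force: 0.0
```

```bash
python3 - <<'E'
from h import *
print(go([.39,.26,.33],topdown(-.14)))
E
```

```text
(array([ 13.23, -22.17,   0.74]), array([ 0.007, -0.003, -0.516]))
```

Request:
{"op": "drive_tool", "data": {
  "claw": [0,0,0,0,0,0,0,0],
  "offset": [
    [13.2,-22.2,0.5],
    [13.2,-22.2,0.5],
    [13.2,-22.2,0.5],
    [13.2,-22.2,0.5],
    [13.2,-22.2,0.5],
    [13.2,-22.2,0.5],
    [13.2,-22.2,0.5],
    [13.2,-22.2,0.5]
  ],
  "twist": [
    [0,0,-0.516],
    [0,0,-0.516],
    [0,0,-0.516],
    [0,0,-0.516],
    [0,0,-0.516],
    [0,0,-0.516],
    [0,0,-0.516],
    [0,0,-0.516]
  ]
}}

```text
clock: 7.65
tool_pos: [0.3891, 0.2594, 0.3268]
ee_rot: [0.755, 0.656, -0.0, 0.0]
contact_force: [1.4, -1.8, -0.0]
grip_width: 0.0852
grasp_force: 0.0
```

```bash
python3 - <<'E'
from h import *
i,c=snap("wrist","w2");import pickle;pickle.dump(c,open("c2.pkl","wb"))
print(manip.read_state()["tool_pos"])
j,_=snap("top")
o=np.zeros((600,800,3),np.uint8);o[:480,:640]=i;o[:150,640:]=cv2.resize(j[285:385,205:325],(160,150));o[480:,640:]=cv2.resize(j[170:330,420:630],(160,120))
cv2.imwrite("pics/w2.png",o)
E
```

```text
[0.38936431 0.25906971 0.32688765]
```

View pics/w2.png

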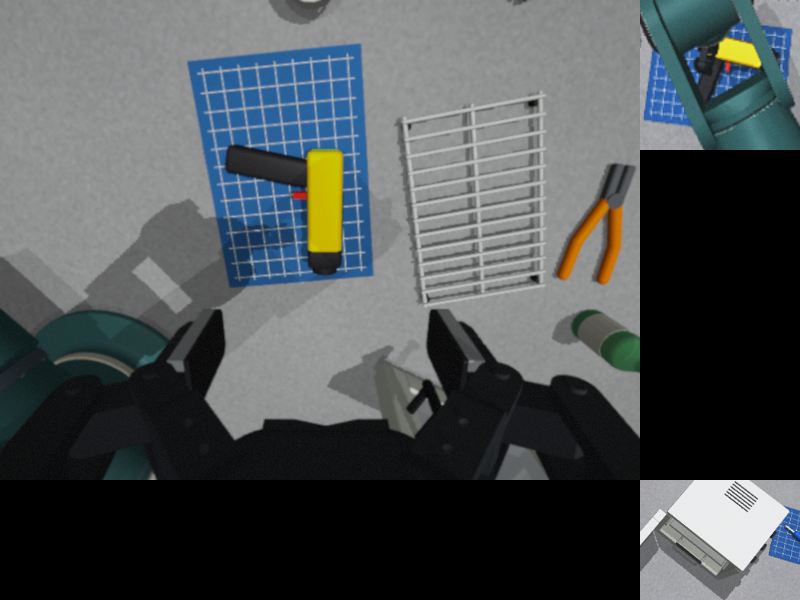

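In the wrist view the gun's barrel runs from its rear at (326,151) to the front of the yellow at (323,252), with the nose tip at (324,272). The handle joins at rows 158–187, and the door stands square.

```bash
python3 - <<'E'
from h import *
import pickle;c=pickle.load(open("c2.pkl","rb"))
b=p2w(c,[[326,151],[323.5,252]],.042);n=p2w(c,[[324,272]],.022)[0];e=p2w(c,[[307,200],[343,200],[308,187]],.042)
print(b,n,e,np.linalg.norm(e[1]-e[0]),np.linalg.norm(b[1]-b[0]),np.linalg.norm(b[0,:2]-n[:2]))
d=b[1]-b[0];a=np.arctan2(d[1],d[0]);u=np.array([np.cos(a),np.sin(a)]);print("ang",a)
rear=b[0,:2];g=n[:2]-.075*u;ctr=(e[0]+e[1])[:2]/2
g2=ctr+u*((g-ctr)@u);print("grip",g,g2,"from rear",(g2-rear)@u,"handle front from rear",(e[2,:2]-rear)@u)
Rm=topdown(a+np.pi/2)
print(go([*g2,.12],Rm),go([*g2,.006],Rm))
i,_=[0,0]
print(p2w(c,[[190,62],[361,44],[372,276],[230,288]],.002), p2w(c,[[403,121],[544,96],[544,285],[424,304]],.02))
for nme,P,L in(("mat",[[190,62],[361,44],[372,276],[230,288]],[[-.105,.15],[.105,.15],[.105,-.15],[-.105,-.15]]),("rack",[[403,121],[544,96],[544,285],[424,304]],[[-.085,.13],[.085,.13],[.085,-.13],[-.085,-.13]])):
    print(nme,fit2(L,p2w(c,P,.002 if nme=="mat" else .02)[:,:2]))
E
```

```text
[[0.39687426 0.31612798 0.042     ]
 [0.37619032 0.19162161 0.042     ]] [0.37168161 0.15595819 0.022     ] [[0.36559431 0.26145401 0.042     ]
 [0.4094957  0.25529786 0.042     ]
 [0.36927269 0.2770802  0.042     ]] 0.04433092038196383 0.12621276350695004 0.1621389224053021
ang -1.735420368260639
grip [0.38397272 0.22994419] [0.38285263 0.23013027] from rear 0.08713290552108689 handle front from rear 0.0430432421618904
(array([-2.94, -0.25, 20.7 ]), array([0.   , 0.   , 0.023])) (array([-2.94, -0.25, 32.1 ]), array([0.   , 0.   , 0.023]))
[[0.24815425 0.44107499 0.002     ]
 [0.4550734  0.43108514 0.002     ]
 [0.43812433 0.13212582 0.002     ]
 [0.23082062 0.14192409 0.002     ]] [[0.4942215  0.33718864 0.02      ]
 [0.66432343 0.34299185 0.02      ]
 [0.6757625  0.09231676 0.02      ]
 [0.5059244  0.08662281 0.02      ]]
mat (np.float64(-0.054148374302765256), array([0.34304315, 0.28655251]), np.float64(0.0018389206224511678))
rack (np.float64(0.0423505157445623), array([0.58505796, 0.21478001]), np.float64(0.005324952500732866))
```

Request:
{"op": "drive_tool", "data": {
  "claw": [0,0,0,0,0,0,0,0],
  "offset": [
    [-1.5,-0.1,5],
    [-2.9,-0.25,10],
    [-2.9,-0.25,15],
    [-2.9,-0.25,20],
    [-2.9,-0.25,25],
    [-2.9,-0.25,29],
    [-2.9,-0.25,32],
    [-2.9,-0.25,32]
  ],
  "twist": [
    [0,0,0.023],
    [0,0,0.023],
    [0,0,0.023],
    [0,0,0.023],
    [0,0,0.023],
    [0,0,0.023],
    [0,0,0.023],
    [0,0,0.023]
  ]
}}

```text
clock: 8.55
tool_pos: [0.3808, 0.2296, 0.0033]
ee_rot: [0.763, 0.646, -0.003, -0.001]
contact_force: [-0.3, -0.6, -0.0]
grip_width: 0.0855
grasp_force: 0.0
```

Request:
{"op": "drive_tool", "data": {
  "claw": [1,1,1,1,1,1],
  "offset": [
    [0,0,0],
    [0,0,0],
    [0,0,0],
    [0,0,0],
    [0,0,0],
    [0,0,0]
  ],
  "twist": [
    [0,0,0],
    [0,0,0],
    [0,0,0],
    [0,0,0],
    [0,0,0],
    [0,0,0]
  ],
  "force": 70
}}

```text
clock: 9.15
tool_pos: [0.3836, 0.2322, 0.0092]
ee_rot: [0.762, 0.647, 0.002, 0.001]
contact_force: [0.3, -2.0, 9.6]
grip_width: 0.0433
grasp_force: 51.3
```

```bash
cat >> h.py <<'E'
TH=-.6566;OT=np.array([.68288,-.42033,0]);MO=R.from_euler("z",TH)
def oven(x,y,z): return MO.apply([x,y,z])+OT
def aim(y,pitch=np.deg2rad(20),gap=.09,lift=0):
    d=MO.apply([np.cos(pitch),0,-np.sin(pitch)]); x=-d; yv=MO.apply([0,1,0]); z=np.cross(x,yv)
    Rm=R.from_matrix(np.c_[x,yv,z])
    spot=oven(-.04,y,.094); nose=spot-d*((.1+gap)/np.cos(pitch))
    return nose-d*.077+z*.016+[0,0,lift], Rm
E
python3 - <<'E'
from h import *
st=manip.read_state();r=R.from_quat(st["ee_rot"])
# stage1 lift .34 ; stage 2 transit
p,Rm=aim(.075,lift=.17);print(p,go(p,Rm)); print(aim(.075)[0])
print(go([.40,.10,.37],Rm))
E
```

```text
[ 0.48483951 -0.17301755  0.34445481] (array([-38.28,  16.66, -33.55]), array([ 0.191,  0.314, -1.065]))
[ 0.48483951 -0.17301755  0.17445481]
(array([-12.72,   3.87, -36.1 ]), array([ 0.191,  0.314, -1.065]))
```

Request:
{"op": "drive_tool", "data": {
  "claw": [1,1,1,1,1,1,1,1],
  "offset": [
    [0,0,-4],
    [0,0,-8],
    [0,0,-13],
    [0,0,-18],
    [0,0,-23],
    [0,0,-28],
    [0,0,-33],
    [0,0,-36]
  ],
  "twist": [
    [0,0,0],
    [0,0,0],
    [0,0,0],
    [0,0,0],
    [0,0,0],
    [0,0,0],
    [0,0,0],
    [0,0,0]
  ]
}}

```text
clock: 9.95
tool_pos: [0.382, 0.2316, 0.3722]
ee_rot: [0.762, 0.647, 0.003, 0.001]
contact_force: [1.2, -0.5, -1.9]
grip_width: 0.0434
grasp_force: 75.8
```

```bash
python3 - <<'E'
from h import *
p,Rm=aim(.075,lift=.20);print(p,go(p,Rm))
E
```

```text
[ 0.48483951 -0.17301755  0.37445481] (array([-38.26,  16.71,  -0.28]), array([ 0.193,  0.314, -1.065]))
```

Request:
{"op": "drive_tool", "data": {
  "claw": [1,1,1,1,1,1,1,1],
  "offset": [
    [-3.8,1.7,-0.3],
    [-7.6,3.4,-0.3],
    [-11.4,5,-0.3],
    [-15.2,6.7,-0.3],
    [-19,8.4,-0.3],
    [-23,10,-0.3],
    [-27,11.7,-0.3],
    [-30.6,13.4,-0.3]
  ],
  "twist": [
    [0.019,0.031,-0.107],
    [0.038,0.063,-0.213],
    [0.058,0.094,-0.32],
    [0.077,0.126,-0.426],
    [0.096,0.157,-0.533],
    [0.116,0.188,-0.639],
    [0.135,0.22,-0.746],
    [0.154,0.251,-0.852]
  ]
}}

```text
clock: 10.75
tool_pos: [0.4646, -0.0941, 0.3712]
ee_rot: [0.418, 0.897, 0.045, -0.135]
contact_force: [0.5, 1.0, -0.4]
grip_width: 0.0429
grasp_force: 75.7
```

```bash
python3 - <<'E'
from h import *
print(manip.read_state()["q"])
p,Rm=aim(.075,lift=.20);print(p,go(p,Rm))
E
```

```text
[-0.3259454  -0.17173331  1.51813992  0.13325742  2.05181662 -0.97819264]
[ 0.48483951 -0.17301755  0.37445481] (array([-6.98, -3.57, -2.25]), array([ 0.035,  0.062, -0.21 ]))
```

Request:
{"op": "drive_tool", "data": {
  "claw": [1,1,1,1],
  "offset": [
    [-3.5,-1.7,-1],
    [-7,-3.5,-2.2],
    [-7,-3.5,-2.2],
    [-7,-3.5,-2.2]
  ],
  "twist": [
    [0.018,0.031,-0.105],
    [0.035,0.062,-0.21],
    [0.035,0.062,-0.21],
    [0.035,0.062,-0.21]
  ]
}}

```text
clock: 11.15
tool_pos: [0.4855, -0.1712, 0.3729]
ee_rot: [0.32, 0.931, 0.056, -0.165]
contact_force: [0.2, -0.2, -1.1]
grip_width: 0.0427
grasp_force: 75.8
```

```bash
python3 - <<'E'
from h import *
p,Rm=aim(.075);print(p,go(p,Rm))
i,c=snap("wrist","w3")
nose=aim(.075,lift=.2)[0]
st=manip.read_state();r=R.from_quat(st["ee_rot"])
N=st["tool_pos"]+r.apply([-.077,0,-.016]);Bk=st["tool_pos"]+r.apply([.085,0,-.036])
print(w2p(c,[N,Bk]),w2p(c,[oven(-.04,.075,.094),oven(-.04,0,.094),oven(-.04,-.075,.094),oven(-.14,.138,.228),oven(-.14,-.138,.228),oven(-.153,.055,.08),oven(-.153,-.055,.08)]))
cv2.imwrite("pics/w3.png",i)
E
```

```text
[ 0.48483951 -0.17301755  0.17445481] (array([-6.85, -0.15, 18.63]), array([ 0.   , -0.001, -0.006]))
[[326.85660231 470.26656911]
 [327.84740191 107.26611603]] [[325.59195562 496.92264939]
 [264.81712542 496.99789099]
 [204.30960236 496.75281542]
 [398.14397273 483.75159123]
 [ 79.52791959 482.69046383]
 [309.51181366 400.19916494]
 [223.65931174 400.30891324]]
```

View pics/w3.png

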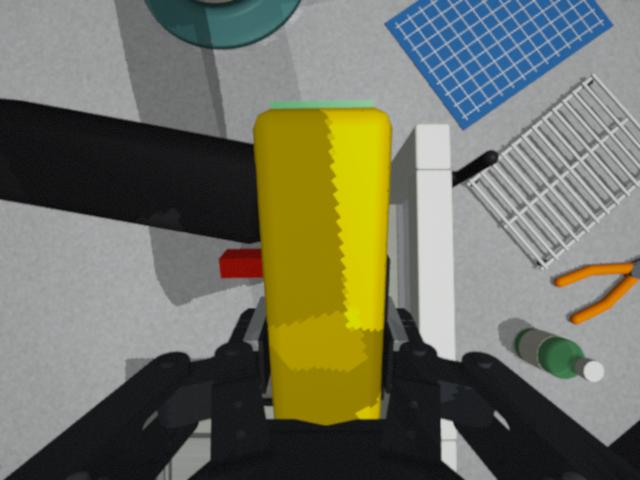

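The gun sits straight in the grip, and the door is square and parallel to it at px 415–450. I'll yaw the left aim slightly to keep clear of the door.

```bash
cat >> h.py <<'E'
def aim2(ys,yn,gap=.09,lift=0):
    spot=oven(-.04,ys,.094); nose=oven(-.14-gap,yn,.094+.19*np.tan(np.deg2rad(20)))
    d=spot-nose;d/=np.linalg.norm(d);x=-d;yv=np.cross([0,0,-1.],x);yv/=np.linalg.norm(yv)
    if yv@MO.apply([0,1,0])<0:yv=-yv
    z=np.cross(x,yv);return nose-d*.077+z*.016+[0,0,lift],R.from_matrix(np.c_[x,yv,z])
E
python3 - <<'E'
from h import *
print(go(*aim2(.075,.06)),aim2(.075,.06)[0]-aim(.075)[0])
E
```

```text
(array([-6.95, -2.31, 18.65]), array([ 0.027, -0.001, -0.079])) [-1.27136571e-02 -1.68740015e-02 -7.76223594e-05]
```

Request:
{"op": "drive_tool", "data": {
  "claw": [1,1,1,1,1,1,1,1],
  "offset": [
    [0,-2.3,0],
    [-1.2,-2.3,3.2],
    [-2.4,-2.3,6.4],
    [-3.6,-2.3,9.6],
    [-4.8,-2.3,12.8],
    [-6,-2.3,16],
    [-6.95,-2.3,18.6],
    [-6.95,-2.3,18.6]
  ],
  "twist": [
    [0.027,0,-0.079],
    [0.027,0,-0.079],
    [0.027,0,-0.079],
    [0.027,0,-0.079],
    [0.027,0,-0.079],
    [0.027,0,-0.079],
    [0.027,0,-0.079],
    [0.027,0,-0.079]
  ]
}}

```text
clock: 12.0
tool_pos: [0.4711, -0.1884, 0.1719]
ee_rot: [0.28, 0.944, 0.05, -0.169]
contact_force: [-0.1, 0.3, -1.4]
grip_width: 0.0433
grasp_force: 75.8
```

Request:
{"op": "drive_tool", "data": {
  "claw": [1,1,1,1,1,1,1,1],
  "offset": [
    [0,0,0],
    [0,0,0],
    [0,0,0],
    [0,0,0],
    [0,0,0],
    [0,0,0],
    [0,0,0],
    [0,0,0]
  ],
  "twist": [
    [0,0,0],
    [0,0,0],
    [0,0,0],
    [0,0,0],
    [0,0,0],
    [0,0,0],
    [0,0,0],
    [0,0,0]
  ]
}}

```text
clock: 12.8
tool_pos: [0.4723, -0.19, 0.1742]
ee_rot: [0.28, 0.944, 0.049, -0.167]
contact_force: [-0.1, -0.7, -2.2]
grip_width: 0.0433
grasp_force: 75.8
```

```bash
python3 - <<'E'
from h import *
print(go(*aim2(.075,.06)),go(*aim2(0,0)))
i,c=snap("wrist","w3")
st=manip.read_state();print(st["tool_pos"],st["q"])
i2,c2=snap("scene");i3,c3=snap("top")
o=np.zeros((540,800,3),np.uint8);o[:300,:400]=cv2.resize(i,(400,300));o[:240,400:]=cv2.resize(i2[140:380,380:640],(400,240)) if 0 else cv2.resize(i2[120:360,400:640],(400,240));o[300:,400:]=cv2.resize(i3[110:350,400:640],(400,240))
cv2.imwrite("pics/m4.png",o)
E
```

```text
(array([ 0.03, -0.  , -0.01]), array([-0.   , -0.002,  0.001])) (array([ 0.45, -5.37,  0.14]), array([-0.027, -0.001,  0.075]))
[ 0.47233381 -0.18999499  0.17419855] [-0.45603276 -0.00181477  1.68580784  0.04235548  1.80486731 -1.44709455]
```

View pics/m4.png

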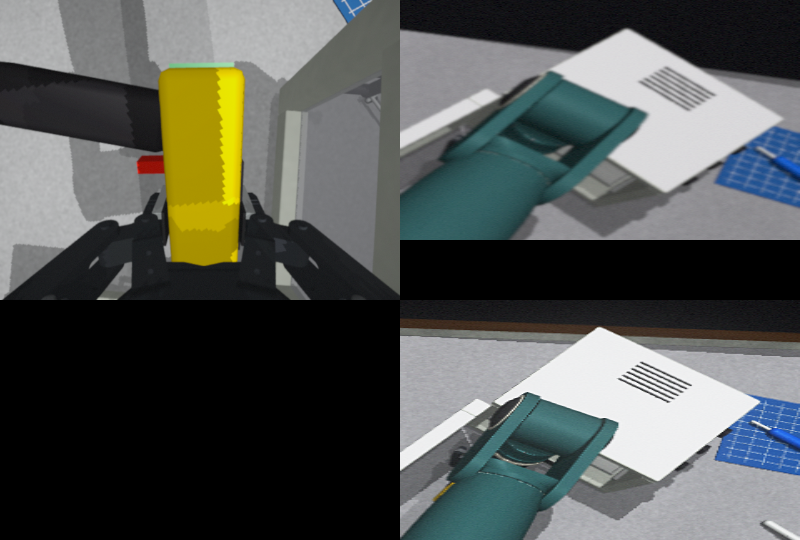

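The aim on the left spot is good and clear of the door. I'll hold here.

Request:
{"op": "drive_tool", "data": {
  "claw": [1,1,1,1,1,1,1,1],
  "offset": [
    [0,0,0],
    [0,0,0],
    [0,0,0],
    [0,0,0],
    [0,0,0],
    [0,0,0],
    [0,0,0],
    [0,0,0]
  ],
  "twist": [
    [0,0,0],
    [0,0,0],
    [0,0,0],
    [0,0,0],
    [0,0,0],
    [0,0,0],
    [0,0,0],
    [0,0,0]
  ]
}}

```text
clock: 13.75
tool_pos: [0.4724, -0.19, 0.1742]
ee_rot: [0.28, 0.944, 0.049, -0.167]
contact_force: [-0.0, 0.3, -1.4]
grip_width: 0.0432
grasp_force: 75.8
```

Request:
{"op": "drive_tool", "data": {
  "claw": [1,1,1,1,1,1,1,1],
  "offset": [
    [0,0,0],
    [0,0,0],
    [0,0,0],
    [0,0,0],
    [0,0,0],
    [0,0,0],
    [0,0,0],
    [0,0,0]
  ],
  "twist": [
    [0,0,0],
    [0,0,0],
    [0,0,0],
    [0,0,0],
    [0,0,0],
    [0,0,0],
    [0,0,0],
    [0,0,0]
  ]
}}

```text
clock: 14.55
tool_pos: [0.4724, -0.19, 0.1742]
ee_rot: [0.28, 0.944, 0.049, -0.167]
contact_force: [-0.9, 0.2, -0.9]
grip_width: 0.0434
grasp_force: 75.8
```

Request:
{"op": "drive_tool", "data": {
  "claw": [1,1,1,1,1,1,1,1],
  "offset": [
    [0,0,0],
    [0,0,0],
    [0,0,0],
    [0,0,0],
    [0.2,-2,0],
    [0.45,-4,0.1],
    [0.45,-5.4,0.1],
    [0.45,-5.4,0.1]
  ],
  "twist": [
    [0,0,0],
    [0,0,0],
    [0,0,0],
    [0,0,0],
    [-0.01,0,0.03],
    [-0.02,0,0.05],
    [-0.027,0,0.075],
    [-0.027,0,0.075]
  ]
}}

```text
clock: 15.35
tool_pos: [0.4384, -0.2339, 0.1749]
ee_rot: [0.319, 0.932, 0.056, -0.165]
contact_force: [0.9, 0.1, -2.0]
grip_width: 0.0429
grasp_force: 75.9
```

```bash
python3 - <<'E'
from h import *
print(go(*aim2(0,0)),go(*aim2(-.075,-.06)),manip.read_state()["clock"])
E
```

```text
(array([0.02, 0.15, 0.05]), array([ 0.   , -0.   , -0.003])) (array([-0.02, -5.24,  0.05]), array([-0.027, -0.001,  0.071])) 15.35
```

Request:
{"op": "drive_tool", "data": {
  "claw": [1,1,1,1,1,1,1,1],
  "offset": [
    [0,0,0],
    [0,0,0],
    [0,0,0],
    [0,0,0],
    [0,0,0],
    [0,0,0],
    [0,0,0],
    [0,0,0]
  ],
  "twist": [
    [0,0,0],
    [0,0,0],
    [0,0,0],
    [0,0,0],
    [0,0,0],
    [0,0,0],
    [0,0,0],
    [0,0,0]
  ]
}}

```text
clock: 16.15
tool_pos: [0.4391, -0.2327, 0.1748]
ee_rot: [0.318, 0.932, 0.056, -0.165]
contact_force: [-0.2, 0.2, -1.5]
grip_width: 0.0431
grasp_force: 75.9
```

Request:
{"op": "drive_tool", "data": {
  "claw": [1,1,1,1,1,1,1,1],
  "offset": [
    [0,0,0],
    [0,0,0],
    [0,0,0],
    [0,0,0],
    [0,0,0],
    [0,0,0],
    [0,0,0],
    [0,0,0]
  ],
  "twist": [
    [0,0,0],
    [0,0,0],
    [0,0,0],
    [0,0,0],
    [0,0,0],
    [0,0,0],
    [0,0,0],
    [0,0,0]
  ]
}}

```text
clock: 16.95
tool_pos: [0.4391, -0.2328, 0.1748]
ee_rot: [0.318, 0.932, 0.056, -0.165]
contact_force: [-0.1, -0.0, -2.8]
grip_width: 0.0431
grasp_force: 75.9
```

Request:
{"op": "drive_tool", "data": {
  "claw": [1,1,1,1,1,1,1,1],
  "offset": [
    [0,0,0],
    [0,0,0],
    [0,0,0],
    [0,0,0],
    [0,0,0],
    [0,0,0],
    [0,0,0],
    [0,0,0]
  ],
  "twist": [
    [0,0,0],
    [0,0,0],
    [0,0,0],
    [0,0,0],
    [0,0,0],
    [0,0,0],
    [0,0,0],
    [0,0,0]
  ]
}}

```text
clock: 17.75
tool_pos: [0.4391, -0.2327, 0.1748]
ee_rot: [0.318, 0.932, 0.056, -0.165]
contact_force: [-0.6, -0.0, -1.8]
grip_width: 0.0433
grasp_force: 75.9
```

Request:
{"op": "drive_tool", "data": {
  "claw": [1,1,1,1,1,1,1,1],
  "offset": [
    [0,0,0],
    [0,0,0],
    [0,0,0],
    [0,-2,0],
    [0,-4,0],
    [0,-5.3,0],
    [0,-5.3,0],
    [0,-5.3,0]
  ],
  "twist": [
    [0,0,0],
    [0,0,0],
    [0,0,0],
    [-0.01,0,0.03],
    [-0.02,0,0.05],
    [-0.027,0,0.073],
    [-0.027,0,0.073],
    [-0.027,0,0.073]
  ]
}}

```text
clock: 18.55
tool_pos: [0.4068, -0.2747, 0.1749]
ee_rot: [0.354, 0.919, 0.062, -0.162]
contact_force: [0.1, 0.6, -2.1]
grip_width: 0.0432
grasp_force: 76.0
```

Request:
{"op": "drive_tool", "data": {
  "claw": [1,1,1,1,1,1,1,1],
  "offset": [
    [0,0,0],
    [0,0,0],
    [0,0,0],
    [0,0,0],
    [0,0,0],
    [0,0,0],
    [0,0,0],
    [0,0,0]
  ],
  "twist": [
    [0,0,0],
    [0,0,0],
    [0,0,0],
    [0,0,0],
    [0,0,0],
    [0,0,0],
    [0,0,0],
    [0,0,0]
  ]
}}

```text
clock: 19.35
tool_pos: [0.4067, -0.2747, 0.1748]
ee_rot: [0.354, 0.919, 0.062, -0.162]
contact_force: [-0.2, 1.4, -2.5]
grip_width: 0.0429
grasp_force: 76.0
```

Request:
{"op": "drive_tool", "data": {
  "claw": [1,1,1,1,1,1,1,1],
  "offset": [
    [0,0,0],
    [0,0,0],
    [0,0,0],
    [0,0,0],
    [0,0,0],
    [0,0,0],
    [0,0,0],
    [0,0,0]
  ],
  "twist": [
    [0,0,0],
    [0,0,0],
    [0,0,0],
    [0,0,0],
    [0,0,0],
    [0,0,0],
    [0,0,0],
    [0,0,0]
  ]
}}

```text
clock: 20.15
tool_pos: [0.4067, -0.2747, 0.1749]
ee_rot: [0.354, 0.919, 0.062, -0.162]
contact_force: [-0.0, -0.1, -1.9]
grip_width: 0.043
grasp_force: 76.0
```

Request:
{"op": "drive_tool", "data": {
  "claw": [1,1,1,1,1,1,1,1],
  "offset": [
    [0,0,0],
    [0,0,0],
    [0,0,0],
    [0,0,0],
    [0,0,0],
    [0,0,0],
    [0,0,0],
    [0,0,0]
  ],
  "twist": [
    [0,0,0],
    [0,0,0],
    [0,0,0],
    [0,0,0],
    [0,0,0],
    [0,0,0],
    [0,0,0],
    [0,0,0]
  ]
}}

```text
clock: 20.95
tool_pos: [0.4067, -0.2747, 0.1749]
ee_rot: [0.354, 0.919, 0.062, -0.162]
contact_force: [-0.2, 0.1, -1.2]
grip_width: 0.0431
grasp_force: 76.0
```

```bash
python3 - <<'E'
from h import *
print(go(*aim2(-.075,-.06)),manip.read_state()["clock"])
i,c=snap("wrist");print("yellow cols at row 200:",np.where((i[200,:,2]>120)&(i[200,:,0]<60)&(i[200,:,1]>90))[0][[0,-1]])
E
```

```text
(array([-0.02, -0.06,  0.04]), array([-0.   , -0.002,  0.001])) 20.95
yellow cols at row 200: [259 388]
```

Request:
{"op": "drive_tool", "data": {
  "claw": [1,1,1,1,1,1],
  "offset": [
    [2,-0.2,-4.5],
    [3.5,-0.5,-9],
    [5,-0.8,-13.5],
    [6.5,-1,-18],
    [6.8,-1,-19],
    [6.8,-1,-19]
  ],
  "twist": [
    [0,0,0],
    [0,0,0],
    [0,0,0],
    [0,0,0],
    [0,0,0],
    [0,0,0]
  ]
}}

```text
clock: 21.6
tool_pos: [0.4012, -0.2831, 0.3781]
ee_rot: [0.354, 0.919, 0.062, -0.161]
contact_force: [1.1, 0.2, -3.1]
grip_width: 0.0436
grasp_force: 76.0
```

```bash
python3 - <<'E'
from h import *
a=go([.37,.235,.38],R.from_quat([.762,.647,0,0]));print(manip.read_state()["tool_pos"],a)
for k in range(1,13):
    f=k/12;print((a[0]*f).round(1),(a[1]*f).round(3))
E
```

```text
[ 0.4011649  -0.28314659  0.37805678] (array([34.91, 36.36, 12.41]), array([-0.173, -0.317,  0.989]))
[2.9 3.  1. ] [-0.014 -0.026  0.082]
[5.8 6.1 2.1] [-0.029 -0.053  0.165]
[8.7 9.1 3.1] [-0.043 -0.079  0.247]
[11.6 12.1  4.1] [-0.058 -0.106  0.33 ]
[14.5 15.2  5.2] [-0.072 -0.132  0.412]
[17.5 18.2  6.2] [-0.086 -0.158  0.494]
[20.4 21.2  7.2] [-0.101 -0.185  0.577]
[23.3 24.2  8.3] [-0.115 -0.211  0.659]
[26.2 27.3  9.3] [-0.13  -0.238  0.742]
[29.1 30.3 10.3] [-0.144 -0.264  0.824]
[32.  33.3 11.4] [-0.159 -0.291  0.907]
[34.9 36.4 12.4] [-0.173 -0.317  0.989]
```

Request:
{"op": "drive_tool", "data": {
  "claw": [1,1,1,1,1,1,1,1],
  "offset": [
    [2.9,3,1],
    [5.8,6.1,2.1],
    [8.7,9.1,3.1],
    [11.6,12.1,4.1],
    [14.5,15.2,5.2],
    [17.5,18.2,6.2],
    [20.4,21.2,7.2],
    [23.3,24.2,8.3]
  ],
  "twist": [
    [-0.014,-0.026,0.082],
    [-0.029,-0.053,0.165],
    [-0.043,-0.079,0.247],
    [-0.058,-0.106,0.33],
    [-0.072,-0.132,0.412],
    [-0.086,-0.158,0.494],
    [-0.101,-0.185,0.577],
    [-0.115,-0.211,0.659]
  ]
}}

```text
clock: 22.4
tool_pos: [0.3789, 0.064, 0.3764]
ee_rot: [0.646, 0.761, 0.021, -0.058]
contact_force: [0.6, 0.5, -2.3]
grip_width: 0.0428
grasp_force: 75.9
```

```bash
python3 - <<'E'
from h import *
a=go([.375,.235,.2],R.from_quat([.762,.647,0,0]));print(manip.read_state()["tool_pos"],a)
E
```

```text
[0.37887726 0.06398137 0.37640695] (array([14.8 ,  3.19, 19.35]), array([-0.062, -0.107,  0.325]))
```

Request:
{"op": "drive_tool", "data": {
  "claw": [1,1,1,1,1,1,1,1],
  "offset": [
    [3,0.8,3],
    [6,1.4,6.5],
    [9,2,10.5],
    [12,2.7,14.5],
    [14.8,3.2,19.3],
    [14.8,3.2,19.3],
    [14.8,3.2,19.3],
    [14.8,3.2,19.3]
  ],
  "twist": [
    [-0.015,-0.027,0.08],
    [-0.03,-0.053,0.16],
    [-0.046,-0.08,0.24],
    [-0.062,-0.107,0.325],
    [-0.062,-0.107,0.325],
    [-0.062,-0.107,0.325],
    [-0.062,-0.107,0.325],
    [-0.062,-0.107,0.325]
  ]
}}

```text
clock: 23.2
tool_pos: [0.3755, 0.233, 0.2031]
ee_rot: [0.761, 0.649, 0.001, 0.0]
contact_force: [0.0, -1.0, -1.0]
grip_width: 0.043
grasp_force: 75.6
```

```bash
python3 - <<'E'
from h import *
a=go([.378,.236,.0095],R.from_quat([.762,.647,0,0]));print(manip.read_state()["tool_pos"],a)
E
```

```text
[0.37551044 0.23297888 0.2030974 ] (array([ 0.31,  0.16, 19.36]), array([ 0.002, -0.001,  0.004]))
```

Request:
{"op": "drive_tool", "data": {
  "claw": [1,1,1,1,1,1,1,1],
  "offset": [
    [0.3,0.1,4.5],
    [0.3,0.1,9],
    [0.3,0.1,13],
    [0.3,0.1,16],
    [0.3,0.1,18],
    [0.3,0.1,18.8],
    [0.3,0.1,19.3],
    [0.3,0.1,19.3]
  ],
  "twist": [
    [0,0,0],
    [0,0,0],
    [0,0,0],
    [0,0,0],
    [0,0,0],
    [0,0,0],
    [0,0,0],
    [0,0,0]
  ]
}}

```text
clock: 24.0
tool_pos: [0.3778, 0.2364, 0.0106]
ee_rot: [0.761, 0.649, 0.002, 0.0]
contact_force: [-0.6, -0.4, -1.3]
grip_width: 0.043
grasp_force: 75.9
```

Request:
{"op": "drive_tool", "data": {
  "claw": [0,0,0,0,0,0,0,0],
  "offset": [
    [0,0,0],
    [0,0,0],
    [0,0,0],
    [0,0,0],
    [0,0,0],
    [0,0,-4],
    [0,0,-9],
    [0,0,-14]
  ],
  "twist": [
    [0,0,0],
    [0,0,0],
    [0,0,0],
    [0,0,0],
    [0,0,0],
    [0,0,0],
    [0,0,0],
    [0,0,0]
  ]
}}

```text
clock: 24.8
tool_pos: [0.3763, 0.2361, 0.1512]
ee_rot: [0.761, 0.649, 0.001, 0.0]
contact_force: [1.9, 0.9, -0.0]
grip_width: 0.0856
grasp_force: 0.0
```

Request:
{"op": "drive_tool", "data": {
  "claw": [0,0,0,0,0,0,0,0],
  "offset": [
    [0,0,-5],
    [0,0,-10],
    [0,0,-15],
    [0,0,-20],
    [0,0,-23],
    [0,0,-23],
    [0,0,-23],
    [0,0,-23]
  ],
  "twist": [
    [0,0,0],
    [0,0,0],
    [0,0,0],
    [0,0,0],
    [0,0,0],
    [0,0,0],
    [0,0,0],
    [0,0,0]
  ]
}}

```text
clock: 25.6
tool_pos: [0.3764, 0.2361, 0.3785]
ee_rot: [0.761, 0.649, 0.0, -0.0]
contact_force: [0.3, -1.4, -0.4]
grip_width: 0.0854
grasp_force: 0.0
```

```bash
python3 - <<'E'
from h import *
i,c=snap("wrist")
y=(i[:,:,2]>110)&(i[:,:,0]<70)&(i[:,:,1]>90)
n,l,s,_=cv2.connectedComponentsWithStats(y.astype(np.uint8));k=1+s[1:,4].argmax();r=cv2.minAreaRect(np.argwhere(l==k)[:,::-1].astype(np.float32));b=cv2.boxPoints(r)
P=p2w(c,b,.042);print(P,np.linalg.norm(P-np.roll(P,1,0),axis=1))
Rm=topdown(TH+np.pi/2)
print(manip.read_state()["tool_pos"],go([.40,0,.36],Rm),go(oven(-.32,0,.36),Rm))
E
```

```text
[[0.3671071  0.32371623 0.042     ]
 [0.40880689 0.31828469 0.042     ]
 [0.39463335 0.19399548 0.042     ]
 [0.34953544 0.19975387 0.042     ]] [0.12520156 0.04205204 0.12509476 0.04546406]
[0.37633558 0.2360709  0.3783421 ] (array([-22.94,   6.06,   1.83]), array([ 0.   , -0.   , -1.072])) (array([-44.69,  12.51,   1.83]), array([ 0.   , -0.   , -1.072]))
```

```bash
cat >> h.py <<'E'
def pullpose(t,back,xo=-.153,y=-.025,depth=.014,lift=0):
    t=np.deg2rad(t);z=MO.apply([np.sin(t),0,-np.cos(t)]);yy=MO.apply([np.cos(t),0,np.sin(t)]);x=np.cross(yy,z)
    return oven(xo,y,.08)+z*(depth-back)+[0,0,lift],R.from_matrix(np.c_[x,yy,z])
E
python3 - <<'E'
from h import *
p,Rm=pullpose(40,.13,lift=.17);a=go(p,Rm);print(p,a)
b=go([.40,.02,.40],Rm);print(b)
E
```

```text
[ 0.48737269 -0.30122091  0.33886116] (array([-51.31,  19.43,   3.94]), array([-0.683, -0.174,  0.478]))
(array([-20.96,   5.74,  -2.17]), array([-0.683, -0.174,  0.478]))
```

Request:
{"op": "drive_tool", "data": {
  "claw": [0,0,0,0,0,0,0,0],
  "offset": [
    [-4.5,1.3,0],
    [-9,2.6,0],
    [-13.5,4,0],
    [-18,5.4,0],
    [-22.5,6.7,0],
    [-27,8,0],
    [-31.5,9.4,0],
    [-36,10.8,0]
  ],
  "twist": [
    [0,0,0.06],
    [0,0,0.12],
    [0,0,0.18],
    [0,0,0.24],
    [0,0,0.3],
    [0,0,0.36],
    [0,0,0.43],
    [0,0,0.49]
  ]
}}

```text
clock: 26.45
tool_pos: [0.4259, -0.1384, 0.3785]
ee_rot: [0.896, 0.444, 0.001, -0.0]
contact_force: [1.1, 1.3, -0.0]
grip_width: 0.0851
grasp_force: 0.0
```

```bash
python3 - <<'E'
from h import *
p,Rm=pullpose(40,.13,lift=.17);a=go(p,Rm);print(manip.read_state()["q"],p,a)
E
```

```text
[-3.72173827e-01 -3.78928193e-01  1.65297415e+00  1.69013914e-03
  1.86717763e+00  2.79697818e-01] [ 0.48737269 -0.30122091  0.33886116] (array([-9.23, 14.76,  3.95]), array([-0.698, -0.003,  0.004]))
```

Request:
{"op": "drive_tool", "data": {
  "claw": [0.6,0.6,0.6,0.6,0.6,0.6,0.6,0.6],
  "offset": [
    [-3,3,1],
    [-6,6,2],
    [-8,9,3],
    [-9.2,12,4],
    [-9.2,14.8,4],
    [-9.2,14.8,4],
    [-9.2,14.8,4],
    [-9.2,14.8,4]
  ],
  "twist": [
    [-0.12,0,0],
    [-0.24,0,0],
    [-0.36,0,0],
    [-0.48,0,0],
    [-0.6,0,0],
    [-0.698,0,0],
    [-0.698,0,0],
    [-0.698,0,0]
  ]
}}

```text
clock: 27.25
tool_pos: [0.4884, -0.2986, 0.3389]
ee_rot: [0.842, 0.418, 0.153, 0.305]
contact_force: [0.0, 0.4, 0.7]
grip_width: 0.0343
grasp_force: 0.0
```

```bash
python3 - <<'E'
from h import *
st=manip.read_state();print(st["q"],st["grip_width"])
print(go(*pullpose(40,.06)),go(*pullpose(40,0)))
i,c=snap("wrist","w5")
print(w2p(c,[oven(-.153,.055,.08),oven(-.153,-.055,.08),oven(-.14,-.138,.228),oven(-.14,.138,.228)]))
E
```

```text
[-0.56804665 -0.54347311  1.93561411 -0.05743311  1.05548904  0.09095647] 0.03427487373932632
(array([ -0.35, -10.84,  20.09]), array([-0.002, -0.007,  0.005])) (array([ -0.39, -10.82,  26.09]), array([-0.002, -0.007,  0.005]))
[[224.64234387 134.36041245]
 [232.02094415 233.70946622]
 [321.26197952 349.25487884]
 [322.16644035  13.3461361 ]]
```

View pics/w5.png

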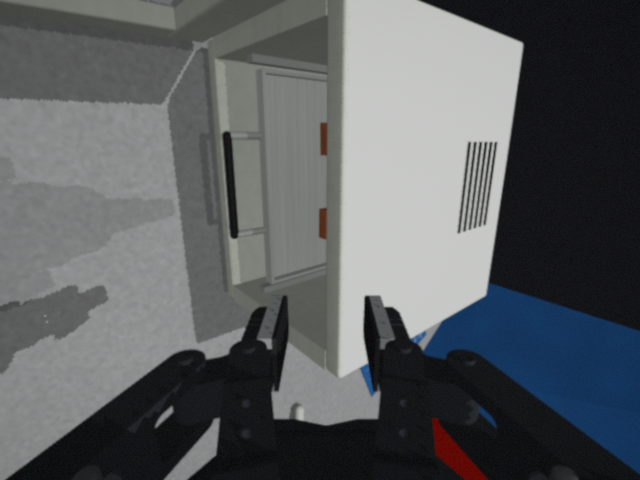

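The pull bar runs from (227,134) to (234,236), within 2 px of the prediction, and two plaques show red-brown inside the oven.

Request:
{"op": "drive_tool", "data": {
  "claw": [0.6,0.6,0.6,0.6,0.6,0.6,0.6,0.6],
  "offset": [
    [-0.1,-2.7,3.2],
    [-0.2,-5.4,6.5],
    [-0.3,-8.1,9.7],
    [-0.35,-10.7,13],
    [-0.35,-10.7,16.5],
    [-0.35,-10.7,20],
    [-0.35,-10.7,23],
    [-0.35,-10.7,24.5]
  ],
  "twist": [
    [0,0,0],
    [0,0,0],
    [0,0,0],
    [0,0,0],
    [0,0,0],
    [0,0,0],
    [0,0,0],
    [0,0,0]
  ]
}}

```text
clock: 28.1
tool_pos: [0.548, -0.3476, 0.0801]
ee_rot: [0.842, 0.418, 0.152, 0.304]
contact_force: [-0.4, -0.1, 0.8]
grip_width: 0.0343
grasp_force: 0.0
```

Request:
{"op": "drive_tool", "data": {
  "claw": [0.6,0.6,0.6,1,1,1,1,1],
  "offset": [
    [0,0,0.8],
    [0,0,1.6],
    [0,0,1.6],
    [0,0,1.6],
    [0,0,1.6],
    [0,0,1.6],
    [0,0,1.6],
    [0,0,1.6]
  ],
  "twist": [
    [0,0,0],
    [0,0,0],
    [0,0,0],
    [0,0,0],
    [0,0,0],
    [0,0,0],
    [0,0,0],
    [0,0,0]
  ],
  "force": 20
}}

```text
clock: 28.9
tool_pos: [0.5549, -0.3528, 0.0708]
ee_rot: [0.842, 0.418, 0.153, 0.306]
contact_force: [-7.6, 6.1, 1.9]
grip_width: 0.0091
grasp_force: 21.6
```

```bash
python3 - <<'E'
from h import *
st=manip.read_state();r=R.from_quat(st["ee_rot"]);print("F tool",r.inv().apply(st["contact_force"]))
print("grasp pt oven",MO.inv().apply(st["tool_pos"]+r.apply([0,0,-.015])-OT))
E
```

```text
F tool [ 0.28518991 -6.21364885 -7.7012382 ]
grasp pt oven [-0.15221735 -0.02473025  0.0822635 ]
```

Request:
{"op": "drive_tool", "data": {
  "claw": [1,1,1,1,1,1,1,1],
  "offset": [
    [0,-1.53,-1.29],
    [0,-3.83,-3.21],
    [0,-6.13,-5.14],
    [0,-8.64,-7.09],
    [0,-11.13,-9.06],
    [0,-13.63,-11.06],
    [0,-16.1,-13.1],
    [0,-17.6,-14.3]
  ],
  "twist": [
    [0,0,0],
    [0,0,0],
    [0,0,0],
    [0.14,0,0],
    [0.28,0,0],
    [0.42,0,0],
    [0.56,0,0],
    [0.698,0,0]
  ]
}}

```text
clock: 29.7
tool_pos: [0.3743, -0.2152, 0.069]
ee_rot: [0.895, 0.445, 0.001, -0.001]
contact_force: [4.6, 2.5, -1.8]
grip_width: 0.0089
grasp_force: 21.3
```

Request:
{"op": "drive_tool", "data": {
  "claw": [1,1],
  "offset": [
    [0,0,0],
    [0,0,0]
  ],
  "twist": [
    [0,0,0],
    [0,0,0]
  ]
}}

```text
clock: 29.9
tool_pos: [0.376, -0.2166, 0.0691]
ee_rot: [0.895, 0.445, 0.002, 0.001]
contact_force: [2.5, 4.0, 12.9]
grip_width: 0.009
grasp_force: 22.7
```

```bash
python3 - <<'E'
from h import *
st=manip.read_state();r=R.from_quat(st["ee_rot"]);print("F tool",r.inv().apply(st["contact_force"]),st["q"])
print("grasp pt oven",MO.inv().apply(st["tool_pos"]+r.apply([0,0,-.015])-OT),r.as_matrix().round(3))
E
```

```text
F tool [  4.73118514  -0.32118617 -12.84578894] [-0.58339862 -0.34856077  2.13272702  0.00310316  1.35352832  0.06416273]
grasp pt oven [-0.36749765 -0.02598279  0.08405394] [[ 0.604  0.797  0.005]
 [ 0.797 -0.604  0.   ]
 [ 0.003  0.004 -1.   ]]
```

Request:
{"op": "drive_tool", "data": {
  "claw": [1,1,1],
  "offset": [
    [0,-0.4,0],
    [0,-0.8,0],
    [0,-0.8,0]
  ],
  "twist": [
    [0,0,0],
    [0,0,0],
    [0,0,0]
  ]
}}

```text
clock: 30.2
tool_pos: [0.3731, -0.2143, 0.0695]
ee_rot: [0.895, 0.445, 0.006, 0.007]
contact_force: [49.8, -28.7, -21.9]
grip_width: 0.0093
grasp_force: 27.8
```

Request:
{"op": "drive_tool", "data": {
  "claw": [0.6,0.6,0.6,0.6,0.6,0.6,0.6,0.6],
  "offset": [
    [0,0,0],
    [0,0,0],
    [0,0,0],
    [0,0,-5],
    [0,0,-10],
    [0,0,-15],
    [0,0,-20],
    [0,0,-25]
  ],
  "twist": [
    [0,0,0],
    [0,0,0],
    [0,0,0],
    [0,0,0],
    [0,0,0],
    [0,0,0],
    [0,0,0],
    [0,0,0]
  ]
}}

```text
clock: 31.0
tool_pos: [0.3674, -0.2114, 0.3192]
ee_rot: [0.895, 0.445, 0.001, 0.0]
contact_force: [0.3, -0.5, 0.4]
grip_width: 0.0341
grasp_force: 0.0
```

```bash
python3 - <<'E'
from h import *
Rm=topdown(TH)
i,c=snap("wrist");st=manip.read_state();print(st["q"])
j,c3=snap("top")
import pickle;pickle.dump((c,c3),open("c6.pkl","wb"))
o=np.zeros((600,800,3),np.uint8);o[:480,:640]=i;o[480:,:160]=cv2.resize(j[170:350,400:640],(160,120))
cv2.imwrite("pics/w6.png",o)
E
```

```text
[-0.5836087  -0.45228313  1.78667205  0.00181713  1.79721443  0.06509208]
```

View pics/w6.png

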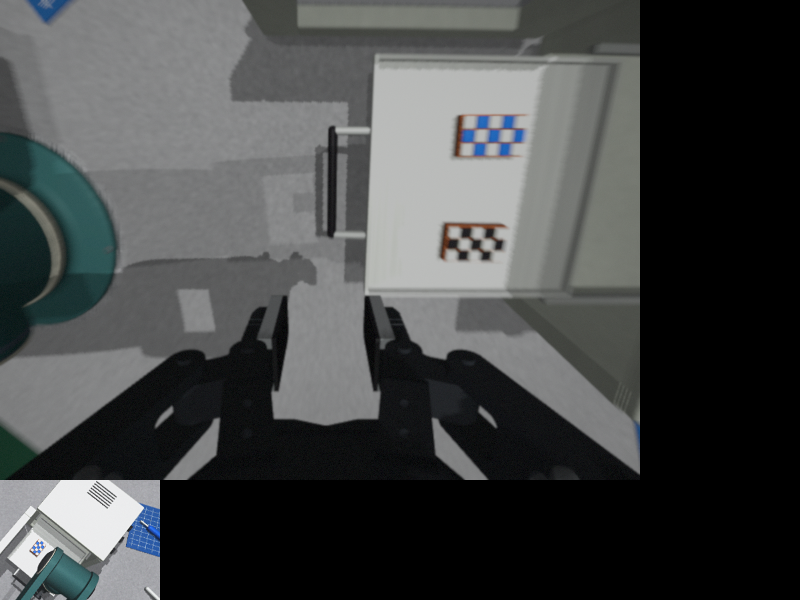

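Two plaques are present: blue/white (b), centred at (494,136), and black/white (d), centred at (477,244). The tray is fully out.

```bash
python3 - <<'E'
from h import *
import pickle;c,c3=pickle.load(open("c6.pkl","rb"))
for n,q in dict(b=[[463,115],[526,115.5],[524,157],[461,157]],d=[[450,225],[507,229],[504,263],[446,259]]).items():
    P=p2w(c,q,.103);m=P.mean(0);a=P[1]-P[0]+P[2]-P[3];
    print(n,m,"oven",MO.inv().apply(m-OT).round(4),"ang rel oven",np.arctan2(a[1],a[0])-TH,np.linalg.norm(P-np.roll(P,1,0),axis=1).round(4))
print(MO.inv().apply(p2w(c,[[372,57],[366,291]],.095)-OT))
b=p2w(c,[[494,136]],.103)[0]
E
```

```text
b [ 0.54440105 -0.25122782  0.103     ] oven [-0.2129  0.0494  0.103 ] ang rel oven 0.011369114522078339 [0.0397 0.0617 0.0396 0.0637]
d [ 0.47531082 -0.33878204  0.103     ] oven [-0.2142 -0.0621  0.103 ] ang rel oven -0.06240584508802138 [0.0383 0.0618 0.0388 0.0648]
[[-0.33530299  0.11990925  0.095     ]
 [-0.33050515 -0.12205059  0.095     ]]
```

```bash
python3 - <<'E'
from h import *
print(go([.5444,-.2512,.25],topdown(TH+np.pi/2+.011)))
E
```

```text
(array([ 7.49, 16.3 ,  7.56]), array([ 0.009,  0.005, -1.573]))
```

Request:
{"op": "drive_tool", "data": {
  "claw": [0.35,0.35,0.35,0.35,0.35,0.35,0.35,0.35],
  "offset": [
    [1,2,0],
    [2,4,0],
    [3,6,0],
    [4,8,0],
    [5,10,0],
    [6,12,0],
    [7,14,0],
    [7.5,16.3,0]
  ],
  "twist": [
    [0,0,-0.14],
    [0,0,-0.28],
    [0,0,-0.42],
    [0,0,-0.56],
    [0,0,-0.7],
    [0,0,-0.84],
    [0,0,-0.98],
    [0,0,-1.12]
  ]
}}

```text
clock: 31.9
tool_pos: [0.544, -0.2502, 0.3169]
ee_rot: [0.52, 0.854, 0.001, 0.0]
contact_force: [0.3, 0.9, -0.2]
grip_width: 0.0555
grasp_force: 0.0
```

```bash
python3 - <<'E'
from h import *
print(go([.5444,-.2512,.20],topdown(TH+np.pi/2+.011)))
E
```

```text
(array([-0.12, -0.03, 11.69]), array([ 0.002, -0.   , -0.447]))
```

Request:
{"op": "drive_tool", "data": {
  "claw": [0.35,0.35,0.35,0.35,0.35,0.35,0.35,0.35],
  "offset": [
    [-0.1,0,0],
    [-0.1,0,0],
    [-0.1,0,2],
    [-0.1,0,6],
    [-0.1,0,10],
    [-0.1,0,12],
    [-0.1,0,12],
    [-0.1,0,12]
  ],
  "twist": [
    [0,0,-0.14],
    [0,0,-0.28],
    [0,0,-0.42],
    [0,0,-0.447],
    [0,0,-0.447],
    [0,0,-0.447],
    [0,0,-0.447],
    [0,0,-0.447]
  ]
}}

```text
clock: 32.7
tool_pos: [0.5439, -0.2512, 0.198]
ee_rot: [0.32, 0.947, 0.001, 0.001]
contact_force: [-0.3, -0.1, 0.8]
grip_width: 0.055
grasp_force: 0.0
```

```bash
python3 - <<'E'
from h import *
i,c=snap("wrist")
m=((i[:,:,0].astype(int)-i[:,:,2])>70)&(i[:,:,0]>120)
m[300:]=0
ys,xs=np.where(m)
print("blue px extents",np.percentile(xs,[1,50,99]),np.percentile(ys,[1,50,99]),len(xs))
print("pred",w2p(c,[[.5444,-.2512,.103]]))
print(go([.5444,-.2512,.089],topdown(TH+np.pi/2+.011)))
cv2.imwrite("pics/w7.png",i)
E
```

```text
blue px extents [302. 327. 352.] [205. 255. 283.] 1231
pred [[325.80521191 248.17280231]]
(array([ 0.03,  0.  , 10.99]), array([ 0.002,  0.002, -0.006]))
```

View pics/w7.png

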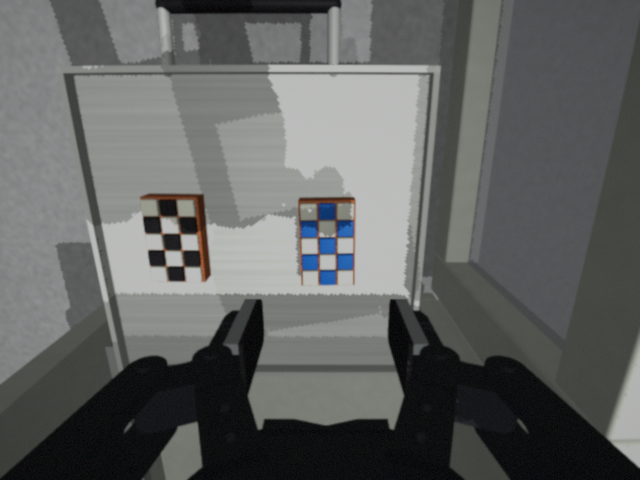

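The blue/white plaque is centred at (327,245), matching the prediction of (326,248). I'll descend.

Request:
{"op": "drive_tool", "data": {
  "claw": [0.35,0.35,0.35,0.35,0.35],
  "offset": [
    [0.1,0.05,4],
    [0.1,0.05,8],
    [0.1,0.05,10],
    [0.1,0.05,10.8],
    [0.1,0.05,10.8]
  ],
  "twist": [
    [0,0,0],
    [0,0,0],
    [0,0,0],
    [0,0,0],
    [0,0,0]
  ]
}}

```text
clock: 33.25
tool_pos: [0.5439, -0.2503, 0.0899]
ee_rot: [0.32, 0.947, 0.001, 0.001]
contact_force: [0.7, -1.1, 0.3]
grip_width: 0.0552
grasp_force: 0.0
```

Request:
{"op": "drive_tool", "data": {
  "claw": [1,1,1,1,1],
  "offset": [
    [0,0,0],
    [0,0,0],
    [0,0,0],
    [0,0,0],
    [0,0,0]
  ],
  "twist": [
    [0,0,0],
    [0,0,0],
    [0,0,0],
    [0,0,0],
    [0,0,0]
  ],
  "force": 50
}}

```text
clock: 33.75
tool_pos: [0.5446, -0.2507, 0.0917]
ee_rot: [0.32, 0.947, 0.0, 0.002]
contact_force: [-0.7, 0.6, 7.7]
grip_width: 0.0386
grasp_force: 51.2
```

Request:
{"op": "drive_tool", "data": {
  "claw": [1,1,1,1,1,1,1,1],
  "offset": [
    [0,0,-3],
    [0,0,-7],
    [0,0,-12],
    [0,0,-17],
    [0,0,-22],
    [0,0,-26],
    [0,0,-26],
    [0,0,-26]
  ],
  "twist": [
    [0,0,0],
    [0,0,0],
    [0,0,0],
    [0,0,0],
    [0,0,0],
    [0,0,0],
    [0,0,0],
    [0,0,0]
  ]
}}

```text
clock: 34.55
tool_pos: [0.5432, -0.2504, 0.3507]
ee_rot: [0.32, 0.947, 0.001, 0.002]
contact_force: [0.4, -0.3, -1.4]
grip_width: 0.0386
grasp_force: 50.7
```

```bash
cat >> h.py <<'E'
RT=np.array([.584,.2148]);RA=.05
def rackp(x,y,z): return [*(RT+[x*np.cos(RA)-y*np.sin(RA),x*np.sin(RA)+y*np.cos(RA)]),z]
E
python3 - <<'E'
from h import *
print(rackp(0,-.06,.34),go(rackp(0,-.06,.34),topdown(RA+np.pi/2)))
E
```

```text
[np.float64(0.5869987501562407), np.float64(0.154874984376302), 0.34] (array([21.12, 34.87,  1.08]), array([ 0.001,  0.004, -0.702]))
```

Request:
{"op": "drive_tool", "data": {
  "claw": [1,1,1,1,1,1,1,1],
  "offset": [
    [2.5,4.2,0],
    [5,8.4,0],
    [7.5,12.6,0],
    [10,16.8,0],
    [12.5,21,0],
    [15,25,0],
    [17.5,29,0],
    [20,33,0]
  ],
  "twist": [
    [0,0,-0.09],
    [0,0,-0.18],
    [0,0,-0.27],
    [0,0,-0.36],
    [0,0,-0.45],
    [0,0,-0.54],
    [0,0,-0.63],
    [0,0,-0.702]
  ]
}}

```text
clock: 35.35
tool_pos: [0.5839, 0.1352, 0.3483]
ee_rot: [-0.027, 1.0, 0.0, 0.0]
contact_force: [0.9, -1.0, -1.6]
grip_width: 0.0385
grasp_force: 50.6
```

```bash
python3 - <<'E'
from h import *
print(go(rackp(0,-.06,.10),topdown(RA+np.pi/2)))
E
```

```text
(array([-0.41,  1.93, 24.83]), array([0.001, 0.   , 0.004]))
```

Request:
{"op": "drive_tool", "data": {
  "claw": [1,1,1,1,1,1,1,1],
  "offset": [
    [-0.2,1,4],
    [-0.3,1.9,9],
    [-0.3,1.9,14],
    [-0.3,1.9,19],
    [-0.3,1.9,24],
    [-0.3,1.9,28],
    [-0.3,1.9,30],
    [-0.3,1.9,30]
  ],
  "twist": [
    [0,0,0],
    [0,0,0],
    [0,0,0],
    [0,0,0],
    [0,0,0],
    [0,0,0],
    [0,0,0],
    [0,0,0]
  ]
}}

```text
clock: 36.15
tool_pos: [0.5844, 0.1521, 0.045]
ee_rot: [-0.025, 1.0, -0.0, -0.003]
contact_force: [1.1, -0.3, -0.8]
grip_width: 0.0384
grasp_force: 50.6
```

```bash
python3 - <<'E'
from h import *
print(go(rackp(0,-.06,.028),topdown(RA+np.pi/2)))
i,c=snap("wrist","w8")
print("rack corners",w2p(c,[rackp(sx*.085,sy*.13,.02) for sx,sy in((-1,1),(1,1),(1,-1),(-1,-1))]))
E
```

```text
(array([-0.28,  0.26,  1.7 ]), array([-0.   , -0.005, -0.   ]))
rack corners [[733.80035605 128.27333358]
 [638.27406342 419.36757369]
 [213.39415898 422.13230281]
 [177.78151648 124.76855357]]
```

View pics/w8.png

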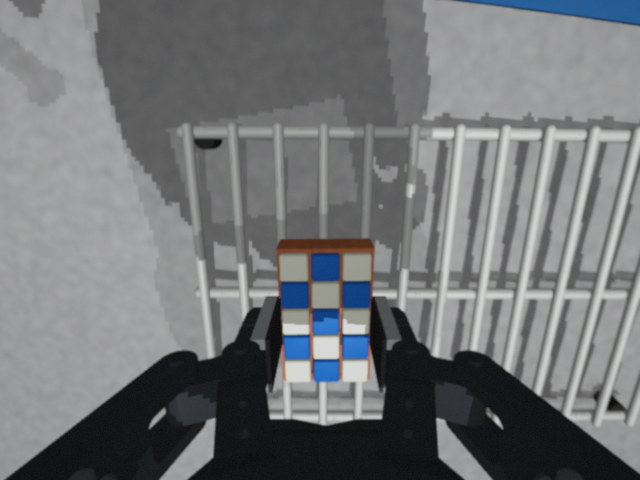

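The rack's near corner at (185,128) agrees with the model, and the plaque is held well inside the rack. I'll lower and release it.

Request:
{"op": "drive_tool", "data": {
  "claw": [1,1,1,1],
  "offset": [
    [0,0,0.7],
    [0,0,1.3],
    [0,0,1.7],
    [0,0,1.7]
  ],
  "twist": [
    [0,0,0],
    [0,0,0],
    [0,0,0],
    [0,0,0]
  ]
}}

```text
clock: 36.6
tool_pos: [0.5869, 0.1527, 0.0324]
ee_rot: [-0.025, 1.0, 0.0, 0.001]
contact_force: [-0.7, 0.3, -1.1]
grip_width: 0.0389
grasp_force: 50.7
```

Request:
{"op": "drive_tool", "data": {
  "claw": [0.35,0.35,0.35,0.35,0.35,0.35,0.35,0.35],
  "offset": [
    [0,0,0],
    [0,0,0],
    [0,0,-1],
    [0,0,-5],
    [0,0,-10],
    [0,0,-15],
    [0,0,-20],
    [0,0,-25]
  ],
  "twist": [
    [0,0,0],
    [0,0,0],
    [0,0,0],
    [0,0,0],
    [0,0,0],
    [0,0,0],
    [0,0,0],
    [0,0,0]
  ]
}}

```text
clock: 37.4
tool_pos: [0.5861, 0.1524, 0.286]
ee_rot: [-0.025, 1.0, 0.001, 0.001]
contact_force: [0.3, 1.1, 0.6]
grip_width: 0.0554
grasp_force: 0.0
```

```bash
python3 - <<'E'
from h import *
print(go([.4753,-.3388,.34],topdown(TH+np.pi/2-.062)))
E
```

```text
(array([ 13.5 , -48.49,  -5.49]), array([0.002, 0.002, 0.769]))
```

Request:
{"op": "drive_tool", "data": {
  "claw": [0.35,0.35,0.35,0.35,0.35,0.35,0.35,0.35],
  "offset": [
    [0,-1,-4],
    [0,-5,-7],
    [0,-10,-7],
    [1,-15,-7],
    [2,-19.5,-7],
    [4,-24,-7],
    [6,-28.5,-7],
    [8,-33,-7]
  ],
  "twist": [
    [0,0,0],
    [0,0,0.05],
    [0,0,0.15],
    [0,0,0.25],
    [0,0,0.35],
    [0,0,0.45],
    [0,0,0.55],
    [0,0,0.65]
  ]
}}

```text
clock: 38.2
tool_pos: [0.5218, -0.1827, 0.3534]
ee_rot: [0.297, 0.955, 0.001, 0.001]
contact_force: [1.1, 0.3, 0.4]
grip_width: 0.0556
grasp_force: 0.0
```

```bash
python3 - <<'E'
from h import *
print(go([.4753,-.3388,.20],topdown(TH+np.pi/2-.062)))
E
```

```text
(array([ -5.01, -15.51,  15.32]), array([0.002, 0.002, 0.114]))
```

Request:
{"op": "drive_tool", "data": {
  "claw": [0.35,0.35,0.35,0.35,0.35,0.35,0.35,0.35],
  "offset": [
    [-1.5,-4.5,0],
    [-3,-9,1],
    [-4.5,-13,4],
    [-5,-15.5,8],
    [-5,-15.5,12],
    [-5,-15.5,15.3],
    [-5,-15.5,15.3],
    [-5,-15.5,15.3]
  ],
  "twist": [
    [0,0,0.03],
    [0,0,0.06],
    [0,0,0.09],
    [0,0,0.114],
    [0,0,0.114],
    [0,0,0.114],
    [0,0,0.114],
    [0,0,0.114]
  ]
}}

```text
clock: 39.0
tool_pos: [0.4772, -0.3372, 0.2007]
ee_rot: [0.349, 0.937, 0.001, 0.001]
contact_force: [-1.1, 0.1, 0.4]
grip_width: 0.0556
grasp_force: 0.0
```

```bash
python3 - <<'E'
from h import *
i,c=snap("wrist")
hsv=cv2.cvtColor(i,cv2.COLOR_BGR2HSV)
m=(i.max(2)<45);m[300:]=0;m[:150]=0;m[:,:230]=0;m[:,430:]=0
ys,xs=np.where(m);print("dark px",xs.min(),xs.max(),ys.min(),ys.max(),np.median(xs),np.median(ys))
print("pred",w2p(c,[[.4753,-.3388,.103]]),go([.4753,-.3388,.0905],topdown(TH+np.pi/2-.062)))
E
```

```text
dark px 297 349 200 279 323.0 237.0
pred [[322.03474364 245.8453203 ]] (array([ 0.13, -0.28, 11.13]), array([0.002, 0.003, 0.005]))
```

Request:
{"op": "drive_tool", "data": {
  "claw": [0.35,0.35,0.35,0.35,0.35],
  "offset": [
    [0.2,-0.2,4],
    [0.2,-0.2,8],
    [0.2,-0.2,10],
    [0.2,-0.2,10.9],
    [0.2,-0.2,10.9]
  ],
  "twist": [
    [0,0,0],
    [0,0,0],
    [0,0,0],
    [0,0,0],
    [0,0,0]
  ]
}}

```text
clock: 39.55
tool_pos: [0.475, -0.3375, 0.0911]
ee_rot: [0.349, 0.937, 0.001, 0.001]
contact_force: [-0.7, -0.3, 0.2]
grip_width: 0.0552
grasp_force: 0.0
```

Request:
{"op": "drive_tool", "data": {
  "claw": [1,1,1,1,1],
  "offset": [
    [0,0,0],
    [0,0,0],
    [0,0,0],
    [0,0,0],
    [0,0,0]
  ],
  "twist": [
    [0,0,0],
    [0,0,0],
    [0,0,0],
    [0,0,0],
    [0,0,0]
  ]
}}

```text
clock: 40.05
tool_pos: [0.4755, -0.338, 0.0928]
ee_rot: [0.349, 0.937, 0.0, 0.003]
contact_force: [-0.1, 0.1, 7.3]
grip_width: 0.0386
grasp_force: 50.6
```

Request:
{"op": "drive_tool", "data": {
  "claw": [1,1,1,1,1,1,1,1],
  "offset": [
    [0,0,-3],
    [0,0,-7],
    [0,0,-12],
    [0,0,-17],
    [0,0,-22],
    [0,0,-26],
    [0,0,-26],
    [0,0,-26]
  ],
  "twist": [
    [0,0,0],
    [0,0,0],
    [0,0,0],
    [0,0,0],
    [0,0,0],
    [0,0,0],
    [0,0,0],
    [0,0,0]
  ]
}}

```text
clock: 40.85
tool_pos: [0.4741, -0.3376, 0.3518]
ee_rot: [0.349, 0.937, 0.0, 0.002]
contact_force: [0.8, -0.1, -1.4]
grip_width: 0.0384
grasp_force: 50.3
```

```bash
python3 - <<'E'
from h import *
print(go(rackp(0,.05,.35),topdown(RA+np.pi/2)))
E
```

```text
(array([31.33, 52.55,  0.17]), array([ 0.001,  0.004, -0.764]))
```

Request:
{"op": "drive_tool", "data": {
  "claw": [1,1,1,1,1,1,1,1],
  "offset": [
    [2.5,4.1,0],
    [5,8.2,0],
    [7.5,12.3,0],
    [10,16.4,0],
    [12.5,20.5,0],
    [15,24.7,0],
    [17.4,29,0],
    [19.8,33,0]
  ],
  "twist": [
    [0,0,-0.06],
    [0,0,-0.12],
    [0,0,-0.18],
    [0,0,-0.24],
    [0,0,-0.3],
    [0,0,-0.36],
    [0,0,-0.42],
    [0,0,-0.48]
  ]
}}

```text
clock: 41.65
tool_pos: [0.5401, 0.0437, 0.3494]
ee_rot: [0.115, 0.993, 0.001, 0.0]
contact_force: [1.4, -0.5, -1.6]
grip_width: 0.0386
grasp_force: 50.3
```

```bash
python3 - <<'E'
from h import *
print(manip.read_state()["tool_pos"],go(rackp(0,.05,.15),topdown(RA+np.pi/2)))
E
```

```text
[0.5401451  0.04368389 0.34939376] (array([ 1.05, 22.44, 19.96]), array([ 0.001,  0.   , -0.281]))
```

Request:
{"op": "drive_tool", "data": {
  "claw": [1,1,1,1,1,1,1,1],
  "offset": [
    [0.2,4.5,0],
    [0.5,9,0],
    [0.7,13.5,0],
    [1,18,0],
    [1,22,2],
    [1,22.2,7],
    [1,22.2,12],
    [1,22.2,17]
  ],
  "twist": [
    [0,0,-0.06],
    [0,0,-0.12],
    [0,0,-0.18],
    [0,0,-0.24],
    [0,0,-0.281],
    [0,0,-0.281],
    [0,0,-0.281],
    [0,0,-0.281]
  ]
}}

```text
clock: 42.45
tool_pos: [0.5816, 0.2601, 0.1776]
ee_rot: [-0.024, 1.0, 0.0, 0.0]
contact_force: [0.2, -0.5, -0.6]
grip_width: 0.0382
grasp_force: 50.3
```

```bash
python3 - <<'E'
from h import *
print(manip.read_state()["tool_pos"],go(rackp(0,.05,.028),topdown(RA+np.pi/2)))
E
```

```text
[0.58162259 0.26011064 0.17755681] (array([-1.000e-02,  4.600e-01,  1.496e+01]), array([ 0.   ,  0.   , -0.002]))
```

Request:
{"op": "drive_tool", "data": {
  "claw": [1,1,1,1,1,1],
  "offset": [
    [0,0.3,5],
    [0,0.3,9.5],
    [0,0.3,12.5],
    [0,0.3,14],
    [0,0.3,14.6],
    [0,0.3,14.6]
  ],
  "twist": [
    [0,0,0],
    [0,0,0],
    [0,0,0],
    [0,0,0],
    [0,0,0],
    [0,0,0]
  ]
}}

```text
clock: 43.05
tool_pos: [0.5827, 0.2631, 0.035]
ee_rot: [-0.023, 1.0, 0.0, 0.001]
contact_force: [0.1, -0.8, -0.4]
grip_width: 0.0385
grasp_force: 50.3
```

Request:
{"op": "drive_tool", "data": {
  "claw": [0.35,0.35,0.35,0.35,0.35,0.35,0.35,0.35],
  "offset": [
    [0,0,0],
    [0,0,0],
    [0,0,-1],
    [0,0,-5],
    [0,0,-10],
    [0,0,-15],
    [0,0,-20],
    [0,0,-25]
  ],
  "twist": [
    [0,0,0],
    [0,0,0],
    [0,0,0],
    [0,0,0],
    [0,0,0],
    [0,0,0],
    [0,0,0],
    [0,0,0]
  ]
}}

```text
clock: 43.85
tool_pos: [0.5817, 0.2626, 0.2887]
ee_rot: [-0.023, 1.0, 0.001, 0.002]
contact_force: [0.4, 0.2, 0.4]
grip_width: 0.0557
grasp_force: 0.0
```

```bash
python3 - <<'E'
from h import *
i,c=snap("wrist");j,_=snap("top");k,_=snap("scene")
o=np.zeros((600,800,3),np.uint8);o[:360,:480]=cv2.resize(i,(480,360));o[360:,:400]=cv2.resize(k[140:380,160:560],(400,240));o[360:,400:]=cv2.resize(j[140:380,200:600],(400,240))
cv2.imwrite("pics/w9.png",o)
st=manip.read_state();print(st["tool_pos"])
print(go([.45,0,.37],topdown(TH)),go(*pullpose(0,.10,xo=-.371,lift=.1)))
E
```

```text
[0.58283987 0.26307702 0.29066921]
(array([ 14.43, -25.63,  -8.15]), array([1.200e-02, 1.000e-03, 2.274e+00])) (array([ 23.14, -46.65,   2.1 ]), array([1.200e-02, 1.000e-03, 2.274e+00]))
```

View pics/w9.png

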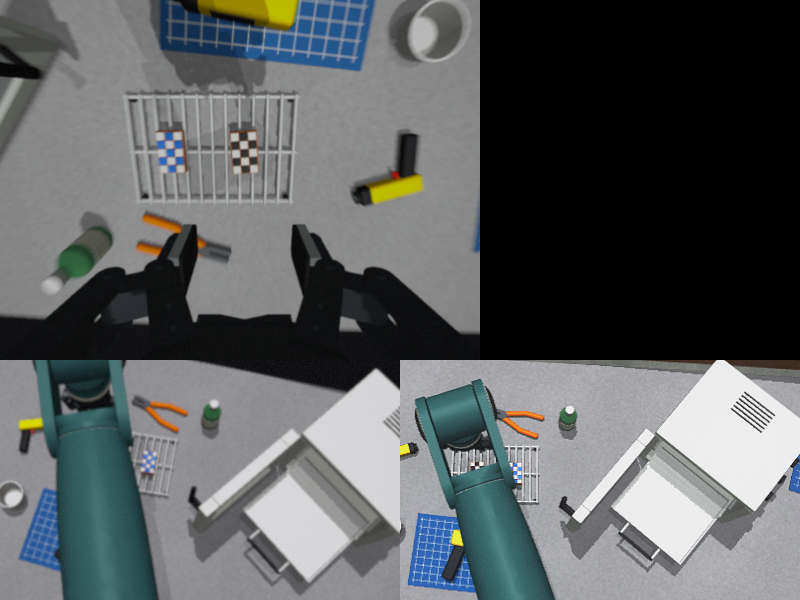

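Both plaques lie flat and apart on the rack, and the tray is empty. Next is pushing the tray home with the fingers closed.

```bash
cat >> h.py <<'E'
def push(t,xaxis,y=0,ztip=.062,lift=0):
    t=np.deg2rad(t);z=MO.apply([np.sin(t),0,-np.cos(t)]);yy=MO.apply([0,1,0]);x=np.cross(yy,z)
    return oven(xaxis+(.08-ztip)*np.tan(t),y,ztip)+[0,0,lift],R.from_matrix(np.c_[x,yy,z])
E
python3 - <<'E'
from h import *
print(go([.40,.06,.34],topdown(TH+np.pi/2)),go(*push(0,-.405,lift=.27)),push(0,-.405)[0])
E
```

```text
(array([ 19.17, -19.41,  -5.17]), array([0.006, 0.007, 0.703])) (array([ 24.06, -42.52,  -4.5 ]), array([0.006, 0.007, 0.703])) [ 0.36209074 -0.17310693  0.062     ]
```

Request:
{"op": "drive_tool", "data": {
  "claw": [1,1,1,1,1,1,1,1],
  "offset": [
    [1,-1,-4],
    [4,-5,-5.5],
    [7,-9.3,-5.5],
    [10,-13.5,-5.5],
    [13,-17.6,-5.5],
    [15.5,-21.8,-5.5],
    [18,-26,-5.5],
    [20,-30,-5.5]
  ],
  "twist": [
    [0,0,0.08],
    [0,0,0.16],
    [0,0,0.25],
    [0,0,0.34],
    [0,0,0.43],
    [0,0,0.52],
    [0,0,0.61],
    [0,0,0.703]
  ]
}}

```text
clock: 44.8
tool_pos: [0.3946, -0.0473, 0.3392]
ee_rot: [0.324, 0.946, 0.001, 0.001]
contact_force: [1.3, -0.3, 0.6]
grip_width: 0.0002
grasp_force: 0.0
```

```bash
python3 - <<'E'
from h import *
print(manip.read_state()["tool_pos"],go(*push(0,-.405,lift=.27)))
E
```

```text
[ 0.39457803 -0.0473133   0.33924465] (array([ -5.13, -11.94,   0.71]), array([ 0.002,  0.001, -0.002]))
```

Request:
{"op": "drive_tool", "data": {
  "claw": [1,1,1,1,1,1,1,1],
  "offset": [
    [-2,-4.5,0],
    [-4,-9,0],
    [-5,-12,2],
    [-5,-12,7],
    [-5,-12,12],
    [-5,-12,17],
    [-5,-12,22],
    [-5,-12,25]
  ],
  "twist": [
    [0,0,0],
    [0,0,0],
    [0,0,0],
    [0,0,0],
    [0,0,0],
    [0,0,0],
    [0,0,0],
    [0,0,0]
  ]
}}

```text
clock: 45.6
tool_pos: [0.3616, -0.1708, 0.0852]
ee_rot: [0.322, 0.947, 0.001, -0.001]
contact_force: [-0.1, -0.3, -0.0]
grip_width: 0.0003
grasp_force: 0.0
```

Request:
{"op": "drive_tool", "data": {
  "claw": [1,1,1],
  "offset": [
    [0,0,2],
    [0,0,2.7],
    [0,0,2.7]
  ],
  "twist": [
    [0,0,0],
    [0,0,0],
    [0,0,0]
  ]
}}

```text
clock: 45.9
tool_pos: [0.3629, -0.1714, 0.0617]
ee_rot: [0.322, 0.947, 0.001, 0.0]
contact_force: [0.1, -0.4, 0.7]
grip_width: 0.0002
grasp_force: 0.0
```

```bash
python3 - <<'E'
from h import *
st=manip.read_state();print(MO.inv().apply(st["tool_pos"]-OT),st["contact_force"])
for t,x in((0,-.36),(0,-.32),(6,-.29),(12,-.26),(18,-.235),(24,-.21),(26,-.19),(26,-.185)): print(t,x,go(*push(t,x)))
E
```

```text
[-0.40539262  0.0018821   0.06166665] [ 0.11378258 -0.41751995  0.73258378]
0 -0.36 (array([-4.54, -0.19, -0.04]), array([ 0.002, -0.001,  0.001]))
0 -0.32 (array([-8.54, -0.19, -0.04]), array([ 0.002, -0.001,  0.001]))
6 -0.29 (array([-11.73,  -0.19,  -0.04]), array([ 0.002, -0.105,  0.   ]))
12 -0.26 (array([-14.92,  -0.2 ,  -0.04]), array([ 0.002, -0.21 ,  0.   ]))
18 -0.235 (array([-17.62,  -0.2 ,  -0.04]), array([ 0.002, -0.315,  0.   ]))
24 -0.21 (array([-20.34,  -0.2 ,  -0.04]), array([ 0.002, -0.419,  0.   ]))
26 -0.19 (array([-22.42,  -0.2 ,  -0.05]), array([ 0.002, -0.454,  0.   ]))
26 -0.185 (array([-22.92,  -0.2 ,  -0.05]), array([ 0.002, -0.454,  0.   ]))
```

Request:
{"op": "drive_tool", "data": {
  "claw": [1,1,1,1,1,1,1,1],
  "offset": [
    [-2,-0.2,0],
    [-4.5,-0.2,0],
    [-8.5,-0.2,0],
    [-11.7,-0.2,0],
    [-14.9,-0.2,0],
    [-17.6,-0.2,0],
    [-20.3,-0.2,0],
    [-22,-0.2,0]
  ],
  "twist": [
    [0,0,0],
    [0,0,0],
    [0,0,0],
    [0,-0.105,0],
    [0,-0.21,0],
    [0,-0.315,0],
    [0,-0.419,0],
    [0,-0.454,0]
  ]
}}

```text
clock: 46.7
tool_pos: [0.537, -0.3078, 0.0631]
ee_rot: [0.314, 0.922, -0.072, 0.215]
contact_force: [-1.2, 1.8, -4.3]
grip_width: 0.0004
grasp_force: 2.0
```

```bash
python3 - <<'E'
from h import *
st=manip.read_state();print(MO.inv().apply(st["tool_pos"]-OT),MO.inv().apply(st["contact_force"]))
for x in(-.175,-.168,-.160):print(x,go(*push(26,x)))
E
```

```text
[-1.84217892e-01  1.36520917e-04  6.31014535e-02] [-2.06689139  0.71832392 -4.29741935]
-0.175 (array([-1.57, -0.01,  0.9 ]), array([ 0.002,  0.005, -0.   ]))
-0.168 (array([-2.19, -0.02,  1.21]), array([ 0.002,  0.005, -0.   ]))
-0.16 (array([-2.91, -0.02,  1.56]), array([ 0.002,  0.005, -0.   ]))
```

Request:
{"op": "drive_tool", "data": {
  "claw": [1,1,1,1],
  "offset": [
    [-0.6,0,0.3],
    [-1.1,0,0.55],
    [-1.6,0,0.8],
    [-1.6,0,0.8]
  ],
  "twist": [
    [0,0,0],
    [0,0,0],
    [0,0,0],
    [0,0,0]
  ]
}}

```text
clock: 47.1
tool_pos: [0.5512, -0.3187, 0.0627]
ee_rot: [0.314, 0.922, -0.072, 0.214]
contact_force: [-0.6, -0.6, -0.5]
grip_width: 0.0002
grasp_force: 0.0
```

```bash
python3 - <<'E'
from h import *
st=manip.read_state();print(MO.inv().apply(st["tool_pos"]-OT),MO.inv().apply(st["contact_force"]))
i,c=snap("wrist")
print(w2p(c,[oven(-.153,.055,.085),oven(-.153,-.055,.085)]))
cv2.imwrite("pics/w10.png",i)
E
```

```text
[-1.66316626e-01  7.70646993e-05  6.27325777e-02] [-0.12029522 -0.80346379 -0.53087294]
[[450.54389353 371.17225424]
 [200.49092655 371.52487324]]
```

View pics/w10.png

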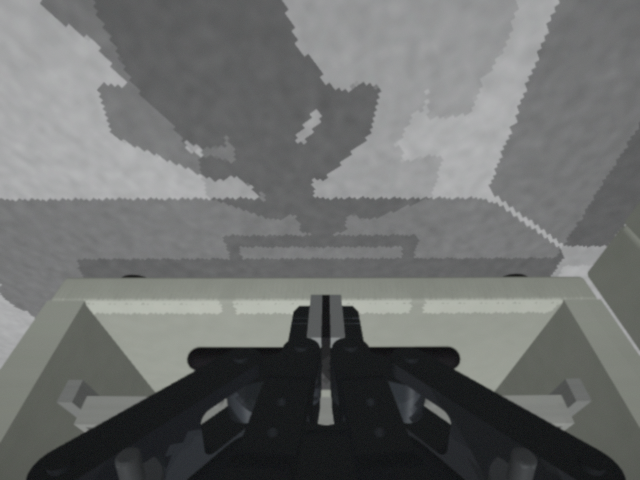

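The bar is at row 357, against 371 predicted when fully home, so about 6 mm remains.

Request:
{"op": "drive_tool", "data": {
  "claw": [1,1,1,1],
  "offset": [
    [-0.35,0,0.17],
    [-0.6,0,0.3],
    [-0.75,0,0.37],
    [-0.75,0,0.37]
  ],
  "twist": [
    [0,0,0],
    [0,0,0],
    [0,0,0],
    [0,0,0]
  ]
}}

```text
clock: 47.55
tool_pos: [0.5569, -0.3232, 0.0615]
ee_rot: [0.314, 0.922, -0.072, 0.213]
contact_force: [-3.8, 2.4, -0.9]
grip_width: -0.0002
grasp_force: 2.0
```

```bash
python3 - <<'E'
from h import *
st=manip.read_state();print(MO.inv().apply(st["tool_pos"]-OT),MO.inv().apply(st["contact_force"]))
E
```

```text
[-1.59072295e-01  5.52703609e-05  6.14903068e-02] [-4.44380064 -0.38563644 -0.92887353]
```

Request:
{"op": "drive_tool", "data": {
  "claw": [1,1,1,1],
  "offset": [
    [-0.15,0,0.07],
    [-0.3,0,0.15],
    [-0.4,0,0.2],
    [-0.4,0,0.2]
  ],
  "twist": [
    [0,0,0],
    [0,0,0],
    [0,0,0],
    [0,0,0]
  ]
}}

```text
clock: 47.95
tool_pos: [0.5582, -0.3242, 0.0588]
ee_rot: [0.314, 0.923, -0.071, 0.209]
contact_force: [-22.6, 18.5, 1.6]
grip_width: 0.0001
grasp_force: 12.5
```

```bash
python3 - <<'E'
from h import *
st=manip.read_state();print(MO.inv().apply(st["tool_pos"]-OT),MO.inv().apply(st["contact_force"]))
E
```

```text
[-1.57411639e-01  2.04294176e-05  5.88343137e-02] [-29.20819142   0.82851808   1.56478041]
```

The tray is home against its stop. I'll back off, rise, and go to the door handle.

Request:
{"op": "drive_tool", "data": {
  "claw": [1,1,1,1,1,1,1,1],
  "offset": [
    [3,0,-1.5],
    [6.5,0,-3.2],
    [8,0,-6],
    [6.4,0,-10.5],
    [4.4,0,-15],
    [2.2,0,-19.5],
    [0,0,-24],
    [-2,0,-28]
  ],
  "twist": [
    [0,0,0],
    [0,0,0],
    [0,0,0],
    [0,0.1,0],
    [0,0.2,0],
    [0,0.3,0],
    [0,0.4,0],
    [0,0.454,0]
  ]
}}

```text
clock: 48.75
tool_pos: [0.4774, -0.2627, 0.3251]
ee_rot: [0.322, 0.947, 0.001, -0.001]
contact_force: [0.9, -0.6, -0.1]
grip_width: 0.0001
grasp_force: 0.0
```

```bash
python3 - <<'E'
from h import *
st=manip.read_state();print(st["tool_pos"],MO.inv().apply(st["contact_force"]))
print(go([.486,.0198,.345],R.from_quat([.897,.441,0,0])))
E
```

```text
[ 0.47744354 -0.26268217  0.32508605] [ 1.0702818   0.06699596 -0.09458434]
(array([16.56, 22.91, -1.92]), array([ 0.   , -0.003,  1.572]))
```

Request:
{"op": "drive_tool", "data": {
  "claw": [0,0,0,0,0,0,0,0],
  "offset": [
    [2,3,-2],
    [4,6,-2],
    [6,9,-2],
    [8,12,-2],
    [10,15,-2],
    [12.5,18,-2],
    [15,21,-2],
    [16.5,22.9,-2]
  ],
  "twist": [
    [0,0,0.14],
    [0,0,0.28],
    [0,0,0.42],
    [0,0,0.56],
    [0,0,0.7],
    [0,0,0.84],
    [0,0,0.98],
    [0,0,1.12]
  ]
}}

```text
clock: 49.55
tool_pos: [0.4859, 0.0218, 0.3428]
ee_rot: [0.777, 0.629, 0.001, 0.0]
contact_force: [0.1, 0.1, -0.5]
grip_width: 0.0853
grasp_force: 0.0
```

Request:
{"op": "drive_tool", "data": {
  "claw": [0,0,0,0,0],
  "offset": [
    [0,0,0],
    [0,0,0],
    [0,0,0],
    [0,0,0],
    [0,0,0]
  ],
  "twist": [
    [0,0,0.14],
    [0,0,0.28],
    [0,0,0.42],
    [0,0,0.45],
    [0,0,0.45]
  ]
}}

```text
clock: 50.05
tool_pos: [0.4862, 0.0196, 0.3426]
ee_rot: [0.897, 0.443, 0.001, -0.0]
contact_force: [0.2, -0.1, 0.3]
grip_width: 0.0852
grasp_force: 0.0
```

```bash
python3 - <<'E'
from h import *
print(go([.485,.0195,.192],R.from_quat([.897,.441,0,0])))
i,c=snap("wrist","w11")
hp=oven(-.14-.285,.155+.072,.229);print(hp,w2p(c,[hp,oven(-.425,.227,.15)]))
g=i.max(2);r=[(y,np.where(g[y,200:440]<50)[0]+200) for y in range(200,300,8)]
print([(y,(x.min(),x.max()) if len(x) else None) for y,x in r])
E
```

```text
(array([-0.11, -0.1 , 15.06]), array([ 0.001, -0.002,  0.004]))
[0.4848163  0.01890202 0.229     ] [[325.32110307 241.08789309]
 [325.40518686 217.44608644]]
[(200, None), (208, (np.int64(322), np.int64(331))), (216, (np.int64(321), np.int64(332))), (224, (np.int64(321), np.int64(333))), (232, (np.int64(320), np.int64(334))), (240, (np.int64(319), np.int64(335))), (248, (np.int64(321), np.int64(331))), (256, (np.int64(322), np.int64(331))), (264, None), (272, None), (280, None), (288, None), (296, None)]
```

The handle is exactly where it was left (px 319–335 around row 240). I'll go down and grasp it.

Request:
{"op": "drive_tool", "data": {
  "claw": [0,0,0,0,0],
  "offset": [
    [0,0,5],
    [0,0,10],
    [0,0,14],
    [0,0,15],
    [0,0,15]
  ],
  "twist": [
    [0,0,0],
    [0,0,0],
    [0,0,0],
    [0,0,0],
    [0,0,0]
  ]
}}

```text
clock: 50.6
tool_pos: [0.4862, 0.0198, 0.1922]
ee_rot: [0.897, 0.443, 0.0, -0.0]
contact_force: [0.3, 0.5, 0.2]
grip_width: 0.0855
grasp_force: 0.0
```

Request:
{"op": "drive_tool", "data": {
  "claw": [1,1,1,1,1,1,1],
  "offset": [
    [0,0,0],
    [0,0,0],
    [0,0,0],
    [0,0,0],
    [0,0,0],
    [0,0,0],
    [0,0,0]
  ],
  "twist": [
    [0,0,0],
    [0,0,0],
    [0,0,0],
    [0,0,0],
    [0,0,0],
    [0,0,0],
    [0,0,0]
  ],
  "force": 25
}}

```text
clock: 51.3
tool_pos: [0.4872, 0.0189, 0.1932]
ee_rot: [0.897, 0.442, 0.002, 0.001]
contact_force: [7.2, -8.6, 0.8]
grip_width: 0.0131
grasp_force: 26.5
```

```bash
python3 - <<'E'
from h import *
st=manip.read_state();r=R.from_quat(st["ee_rot"]);print(r.inv().apply(st["contact_force"]),r.as_matrix()[:,1])
for k in range(1,9):
    a=-k*np.pi/4/8;s,c=np.sin(a),np.cos(a)
    print([round(100*v,2) for v in(.285*s-.072*(1-c),.072*s+.285*(1-c))],round(a,3))
E
```

```text
[-2.41322389 10.9164994  -0.74595863] [ 0.79253287 -0.60981729  0.00381175]
[np.float64(-2.83), np.float64(-0.57)] -0.098
[np.float64(-5.7), np.float64(-0.86)] -0.196
[np.float64(-8.58), np.float64(-0.86)] -0.295
[np.float64(-11.45), np.float64(-0.59)] -0.393
[np.float64(-14.28), np.float64(-0.03)] -0.491
[np.float64(-17.05), np.float64(0.8)] -0.589
[np.float64(-19.71), np.float64(1.9)] -0.687
[np.float64(-22.26), np.float64(3.26)] -0.785
```

Request:
{"op": "drive_tool", "data": {
  "claw": [1,1,1,1,1,1,1,1],
  "offset": [
    [-2.83,-0.47,0],
    [-5.7,-0.76,0],
    [-8.58,-0.76,0],
    [-11.45,-0.49,0],
    [-14.28,0.07,0],
    [-17.05,0.9,0],
    [-19.71,2.0,0],
    [-22.26,3.36,0]
  ],
  "twist": [
    [0,0,-0.098],
    [0,0,-0.196],
    [0,0,-0.295],
    [0,0,-0.393],
    [0,0,-0.491],
    [0,0,-0.589],
    [0,0,-0.687],
    [0,0,-0.785]
  ]
}}

```text
clock: 52.1
tool_pos: [0.3753, -0.1779, 0.1932]
ee_rot: [0.658, 0.753, -0.0, -0.001]
contact_force: [-9.7, 2.4, 9.8]
grip_width: 0.013
grasp_force: 27.5
```

Request:
{"op": "drive_tool", "data": {
  "claw": [1],
  "offset": [
    [0,0,0]
  ],
  "twist": [
    [0,0,0]
  ]
}}

```text
clock: 52.2
tool_pos: [0.3752, -0.1796, 0.1932]
ee_rot: [0.659, 0.752, -0.001, -0.001]
contact_force: [-25.4, 2.0, 16.8]
grip_width: 0.0128
grasp_force: 28.8
```

```bash
python3 - <<'E'
from h import *
st=manip.read_state();r=R.from_quat(st["ee_rot"]);print(r.inv().apply(st["contact_force"]),st["tool_pos"])
E
```

```text
[  5.32443211 -24.9661909  -16.7298207 ] [ 0.37522991 -0.17963056  0.19318622]
```

Request:
{"op": "drive_tool", "data": {
  "claw": [1,1,1,1,1,1,1,1],
  "offset": [
    [-2.83,-0.77,0],
    [-5.7,-1.06,0],
    [-8.58,-1.06,0],
    [-11.45,-0.79,0],
    [-14.28,-0.23,0],
    [-17.05,0.6,0],
    [-19.71,1.7,0],
    [-21.8,2.8,0]
  ],
  "twist": [
    [0,0,-0.098],
    [0,0,-0.196],
    [0,0,-0.295],
    [0,0,-0.393],
    [0,0,-0.491],
    [0,0,-0.589],
    [0,0,-0.687],
    [0,0,-0.77]
  ]
}}

```text
clock: 53.0
tool_pos: [0.433, -0.3923, 0.1932]
ee_rot: [0.328, 0.945, -0.001, 0.001]
contact_force: [-6.7, -4.9, 12.3]
grip_width: 0.0132
grasp_force: 28.2
```

```bash
python3 - <<'E'
from h import *
st=manip.read_state();r=R.from_quat(st["ee_rot"]);print(r.inv().apply(st["contact_force"]),MO.inv().apply(st["tool_pos"]-OT))
print(go([.4325,-.3915,.193],topdown(TH+np.pi/2)))
E
```

```text
[  2.20422583  -8.03665743 -12.31851363] [-0.21501258 -0.13032377  0.19319619]
(array([0.09, 0.03, 0.02]), array([-0.001,  0.002, -0.012]))
```

Request:
{"op": "drive_tool", "data": {
  "claw": [1,1,1],
  "offset": [
    [-0.2,0,0],
    [-0.4,0,0],
    [-0.4,0,0]
  ],
  "twist": [
    [0,0,0],
    [0,0,-0.012],
    [0,0,-0.012]
  ]
}}

```text
clock: 53.3
tool_pos: [0.435, -0.3945, 0.1932]
ee_rot: [0.324, 0.946, -0.002, -0.0]
contact_force: [-17.1, -14.7, 8.7]
grip_width: 0.0131
grasp_force: 28.4
```

```bash
python3 - <<'E'
from h import *
st=manip.read_state();r=R.from_quat(st["ee_rot"]);print(r.inv().apply(st["contact_force"]),MO.inv().apply(st["tool_pos"]-OT))
E
```

```text
[  4.48630722 -22.13111337  -8.63395275] [-0.21214802 -0.13083494  0.19324893]
```

Request:
{"op": "drive_tool", "data": {
  "claw": [1,1,1,1],
  "offset": [
    [-0.3,-0.2,0],
    [-0.5,-0.2,0],
    [-0.5,-0.2,0],
    [-0.5,-0.2,0]
  ],
  "twist": [
    [0,0,0],
    [0,0,0],
    [0,0,0],
    [0,0,0]
  ]
}}

```text
clock: 53.7
tool_pos: [0.4376, -0.3966, 0.1926]
ee_rot: [0.324, 0.946, 0.001, -0.001]
contact_force: [-19.0, 6.3, 9.5]
grip_width: 0.0133
grasp_force: 28.5
```

```bash
python3 - <<'E'
from h import *
st=manip.read_state();r=R.from_quat(st["ee_rot"]);print(r.inv().apply(st["contact_force"]),MO.inv().apply(st["tool_pos"]-OT))
E
```

```text
[18.9314537  -6.64353251 -9.40346863] [-0.20877216 -0.13097761  0.19256455]
```

Request:
{"op": "drive_tool", "data": {
  "claw": [0,0,0,0,0,0,0,0],
  "offset": [
    [0,0,0],
    [0,0,0],
    [0,0,0],
    [0,0,0],
    [0.3,0,-4],
    [0.3,0,-9],
    [0.3,0,-14],
    [0.3,0,-18]
  ],
  "twist": [
    [0,0,0],
    [0,0,0],
    [0,0,0],
    [0,0,0],
    [0,0,0],
    [0,0,0],
    [0,0,0],
    [0,0,0]
  ]
}}

```text
clock: 54.5
tool_pos: [0.4365, -0.395, 0.3753]
ee_rot: [0.324, 0.946, 0.0, 0.002]
contact_force: [0.8, -0.3, 0.3]
grip_width: 0.085
grasp_force: 0.0
```

Request:
{"op": "drive_tool", "data": {
  "claw": [0,0,0,0,0,0,0,0],
  "offset": [
    [4,0,0],
    [8,0,0],
    [12,0,0],
    [14,0,0],
    [14,0,0],
    [14,0,0],
    [14,0,0],
    [14,0,0]
  ],
  "twist": [
    [0,0,0],
    [0,0,0],
    [0,0,0],
    [0,0,0],
    [0,0,0],
    [0,0,0],
    [0,0,0],
    [0,0,0]
  ]
}}

```text
clock: 55.3
tool_pos: [0.3264, -0.3099, 0.3715]
ee_rot: [0.324, 0.946, 0.001, 0.0]
contact_force: [0.1, 0.7, -0.2]
grip_width: 0.0852
grasp_force: 0.0
```

```bash
python3 - <<'E'
from h import *
i,c=snap("wrist");j,c3=snap("top")
o=np.zeros((600,800,3),np.uint8);o[:300,:400]=cv2.resize(i,(400,300));o[:300,400:]=cv2.resize(j[130:325,435:635],(400,300));o[300:,:500]=cv2.resize(j[180:385,170:430],(500,300))
cv2.imwrite("pics/w12.png",o);st=manip.read_state();print(st["tool_pos"],st["q"])
print(w2p(c3,[oven(-.17,-.15,.241),oven(-.17,.155,.241)]),w2p(c,[oven(-.17,-.15,.241),oven(-.17,.155,.241),oven(-.14,-.16,.25)]))
E
```

```text
[ 0.32627062 -0.30975014  0.37154385] [-0.81739566 -0.37619469  1.6623067   0.00202775  1.85609332 -1.72868422]
[[543.20576633 299.00649509]
 [448.94432374 222.45562889]] [[305.14004687 412.31763346]
 [614.45225054 408.99605459]
 [295.02493442 443.86596005]]
```

View pics/w12.png

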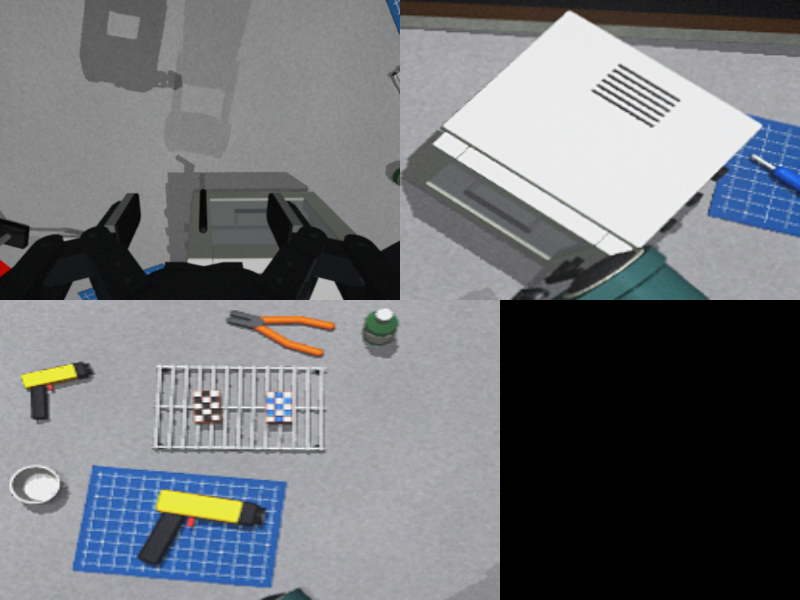

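The door is shut, flush and parallel to the front, the plaques lie flat on the rack, the thermometer is on the mat, and the bystanders are untouched. I'm handing in.

```bash
python3 -c "
from station import manip
print(manip.hand_in())"
```

```text
the job is handed in; nothing more can be done
None
```

The job is handed in, with no score returned. The three temperature aims were held over two seconds each, both plaques present (blue/white and black/white) lie flat on the rack, the thermometer is back on the mat, the tray is home, the door is shut and the bystanders are untouched.

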